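# Fit the sliding jaw to the dovetail rail and clamp the foam block lightly

## Robot

A 6-joint arm with a two-finger parallel gripper is mounted at the origin on a cart in front of the work surface, level with it; the furniture and walls round the work are solid. World frame = base frame: x ahead of the robot, y to its left, z up, the work surface at z = 0. Lengths are in m, angles in rad, forces in N, time in s.
With the tool pointing down it reaches from about 0.25 to 0.8 m from the base axis. Payload 3.9 kg.
Tool frame: the origin (TCP) lies on the mounting face of the last link; the fingertips stand env.tip_reach ahead of it and the grasp point (between the pads) lies 155 mm ahead of it (env.tip_reach is the distance from the TCP to the fingertips, in m); z points along the fingers, y is the line along which they close (so a half turn about z gives the same grasp; the last joint's range is limited). The gripper opens to 85 mm and grips with 20 to 120 N. Pads are 22 mm wide; open, the fingers measure 114 mm over their backs; the gripper's body (76 mm by 85 mm) begins 54 mm behind the grasp point. The pads swing forward as they close: fully open they stand 13 mm farther back than shut.
Start: joints at [1.255, 0.26, -0.138, 1.173, 0, 1.571], TCP at [0.163, 0.499, 0.405] pointing down, gripper open.
Joint ranges: [-2.78, 2.78], [-0.83, 1.72], [-1.28, 1.37], [-1.9, 2.12], [-1.57, 1.48], [-3.14, 3.14]. Speed limits (rad/s): [2.57, 2.57, 3.14, 3.14, 3.14, 3.14].

## Interface

Orientations are given as [roll, pitch, yaw] about the fixed x, y, z axes, in that order (R = Rz(yaw) Ry(pitch) Rx(roll)).
In Python, from bench import env gives the robot as it stands.
- The arm moves only by the tool carry_out, never from a script. Its argument "deltas" is a list of rows, each a list of 3 entries, a list of its own where there are three numbers: the turn, a rotation vector about the world's x, y, z in rad, then the shift along the world's x, y, z in cm, then the finger opening in cm, from 0 to 8.54. A call has 1 to 12 rows; each row is the pose to reach, as a shift and turn from the pose commanded when the call began; what a row does not reach only later rows make up. A row lasts 1/12 s, in which the tool goes at most 41.7 mm and 7.16 degrees, less where a joint would pass 70% of its speed; a pose out of reach is approached as far as the arm can. A call with a gripper value outside its range is refused whole. The fingers move at their own pace and stop on an object; "force" is the grip in N (left out, the last holds). Time passes only in rows, so rows that repeat a pose let the fingers close. It gives the time, the measured TCP pose, the force, the opening and the grip force at its end, in the units of the state.
- env.get_obs(): the state, without advancing time (a new reading comes with each control period).
- env.camera(name): name is "scene" or "top" or "wrist"; returns the picture (400x640x3 uint8, red, green, blue); there is no depth.
- env.camera_model(name): a dict with "fov_y" (degrees; the focal length in pixels is half the picture's height over the tangent of half this angle, whatever the lens; pixels are square), "cx", "cy" (the principal point, pixels), "R" (3x3) and "t" (3): a world point X has camera coordinates R X + t; the wrist camera has in their place "tool_from_camera" (4x4, takes a point from camera to tool coordinates, whose origin is the TCP and whose axes are the flange's). Camera axes: x right, y down, z forward; pixel columns grow to the right and rows downward; lengths in m; the calibration is good to about 2 mm. A picture is of the moment at which its call begins: read the wrist's pose just before it. camera_model takes no time and is no camera call.
- env.finish_job(): hands the job in; it is judged then, once.
The state is a dict: "time": time; "joints": joint angles; "joint_velocities": joint speeds; "joint_efforts": joint torques, N m; "eef_pos": TCP position; "orientation": TCP orientation; "wrist_force": force on the tool from outside, world axes, zero at the start; "torque": the same for the moment, N m; "grip_width": opening from 0.0 (shut) to 1.0 (fully open); "finger_force": force on a finger pad.
Only numpy, scipy, OpenCV 4.12 (cv2) and the standard library are available. Lean on these libraries where they do the work, as an engineer would, in place of code of your own. Each camera call takes 0.05 s, during which the arm holds its last target. There are 200 camera calls.

## Task

Slide the blue sliding jaw onto the dovetail rail from its open end and push it up to the polystyrene block, so that the block stands square against the fixed jaw with the sprung pad pressed in about half its travel (about 10 N). Tighten the orange side knob clockwise until it is firm while you keep that pressure on, so that the block stays lightly gripped when you let go. Polystyrene dents, so never bottom the pad out hard on it, do not force the knob, and leave the other things on the table alone.

Things in the scene. Friction and masses are not known exactly. Their poses are not given: they have to be found in the camera images.
- fixture: Fixture, fixed to the table: wooden board 210x130x15 with an aluminium dovetail rail. Origin: centre of the board's underside, on the table; x along the rail from its open end (x=-95) to x=+52, z up. Behind that stands a dark steel fixed jaw, bolted through slots: its face is somewhere from x=54 to 66. Rail centred on y=0: top flat at z=34, 42 wide; flanks lean in 30 deg to 26 wide at z=20, so the sliding jaw goes on from the open end.
- rail_mouth (a point): Middle of the rail's top edge line at its open end, (-95, 0, 34) mm in the fixture's frame; nothing stands before it. The first 10 mm of the rail is a lead-in: at the very end it is narrower by 3 to 4 mm a side and 2 mm lower.
- sliding_jaw: Blue sliding jaw, 0.38 kg +-20 %, upright on the table at first, dovetail groove below. Origin: centre of its underside; x forward (pad side), z up. On the rail its axes agree with the fixture's and its origin is at z=20 there; groove play 0.7 to 1 mm a side while the knob is slack. Cheeks x -36..34, y -34..34, deck top z=24; clamp housing x -45..-3, y -68..-32, top z=24.
- rib_grip (a point): Where to hold the sliding jaw: inside the upright rib on its deck, at (4, 0, 48) mm in its frame. The rib is 24 mm thick in y, x -14 to 28, z 24 to 62; grip it across y, fingertips clear of the deck at z = 24. In front of it stands a jaw plate 58 mm wide, x 28 to 34, up to z = 60.
- pad_face (a point): Middle of the rubber pad's face when not pressed, (44, 0, 37) mm in the sliding jaw's frame (this point does not move with the pad). The pad is 50 mm wide, z 18 to 56, sprung: 6 N per mm, 4 mm of travel backwards, then solid. Unclamped, the jaw slides on the rail with 2 to 4 N of friction, so the spring pushes it back when let go.
- knob_grip (a point): Middle of the orange clamp knob's wing, on its vertical axis, at (-24, -50, 48) mm in the sliding jaw's frame. The wing is 38 mm long, 12 mm thick, z 31 to 62. Its length lies along the sliding jaw's x axis when joint clamp_knob reads 0, and turns with it.
- clamp_knob (a joint): Angle of the clamp knob, 0 (slack) to 1.8 rad; grows clockwise seen from above, which tightens. Each rad pushes the gib 3.2 mm towards the rail: the slack is taken up near 0.65 rad, it is firm at 0.9 to 1.2 rad, and past 1.3 it is forced. Running friction 0.15 N m, about 0.12 N m more when firm. Self-locking: it stays where it is left.
- gib: Brass gib, the moving flank of the sliding jaw's groove, under the clamp housing; the knob presses it on the rail. Origin: at the sliding jaw's origin when slack; moves along its y.
- foam_block: White polystyrene block, 50 mm (x) x 56 x 46 high, 20 g, loose, standing on the rail before the fixed jaw with 1 to 7 mm of gap to it; it slides easily. Origin: centre of its underside; its x is along the rail.
- try_square: Try square, a bystander.
- eps_stub: Small upright polystyrene stub, 62 mm high, a bystander.
- sanding_block: Sanding block, a bystander.
- pencil: Red pencil, a bystander.
- side_cutters: Side cutters with blue grips, a bystander.

How it is judged:
By the outcome, as a careful person would: the job done as asked, in the order asked, and still so for the second after the job is handed in, with the robot touching nothing.
It also fails if it takes over 54 s, if anything falls off the work surface, if the arm or the gripper's body presses on something with over 40 N, if the wrist force passes 120 N, or if a joint passes its speed limit or range.

## Working session

There is one attempt and no reset: what is moved stays moved. The work goes in short steps, Python scripts to look and compute and a tool call to move; the robot and the scene stay as the last step left them, time stands still between calls to the robot, and variables do not carry over. Pictures are saved under pics/ and viewed, at most 10 in all, crops included, and the job is handed in when it is done.

Besides the shell and the picture viewer there is one more tool, called after "Call:" in YAML: its name, and indented under it one key for each argument. carry_out: Moves the arm, as the interface text tells. Its arguments: {"type":"object","properties":{"deltas":{"type":"array","items":{"type":"array"}},"force":{"type":"number"}},"required":["deltas"]}

```bash
ls; mkdir -p pics
python3 - <<'E'
from bench import env
import cv2, numpy as np
np.set_printoptions(precision=4,suppress=True)
o=env.get_obs(); print(o, env.tip_reach)
for n in("top","scene","wrist"):
    cv2.imwrite(f"pics/{n}0.png",env.camera(n)[:,:,::-1]); print(n,env.camera_model(n))
E
```

```text
pics
{'time': 0.0, 'joints': array([ 1.255 ,  0.2607, -0.1394,  1.1727, -0.    ,  1.5708]), 'joint_velocities': array([-0.0003,  0.0014,  0.0006, -0.0004,  0.    , -0.0002]), 'joint_efforts': array([ -0.0003, -40.5686,  25.392 ,   0.0189,  -0.0001,  -0.    ]), 'eef_pos': array([0.163 , 0.4987, 0.4039]), 'orientation': array([-3.1396,  0.    ,  2.8258]), 'wrist_force': array([ 0.6437, -0.3012, -1.4535]), 'torque': array([ 0.0019,  0.0136, -0.0334]), 'finger_force': 0.0, 'grip_width': 1.0006058994701041} 0.1734
top {'fov_y': 45.636705911225974, 'cx': 319.6183195727814, 'cy': 207.41512515170572, 'R': array([[-0.0051, -0.9997, -0.0258],
       [-0.993 ,  0.0081, -0.1176],
       [ 0.1178,  0.025 , -0.9927]]), 't': array([0.2935, 0.4771, 1.0031])}
scene {'fov_y': 47.13943175417192, 'cx': 321.12504201985354, 'cy': 200.22897065694724, 'R': array([[ 0.8623, -0.5059, -0.0203],
       [-0.3693, -0.6011, -0.7087],
       [ 0.3464,  0.6186, -0.7052]]), 't': array([-0.2691,  0.3766,  0.6064])}
wrist {'fov_y': 61.292604567340824, 'cx': 312.993745102707, 'cy': 194.2525341626149, 'tool_from_camera': array([[-0.0006, -0.9606, -0.278 ,  0.071 ],
       [ 1.    , -0.0007,  0.0003,  0.0001],
       [-0.0005, -0.278 ,  0.9606,  0.0298],
       [ 0.    ,  0.    ,  0.    ,  1.    ]])}
```

View pics/top0.png

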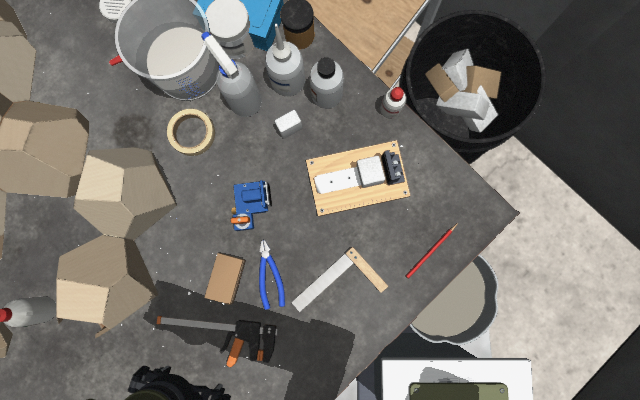

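View pics/scene0.png

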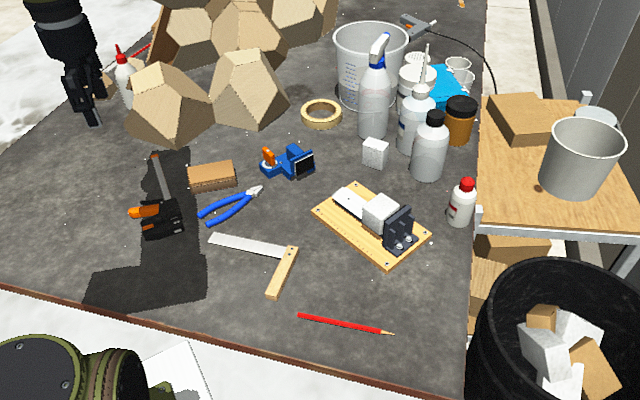

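The top view shows the jaw at (251,203) with its pad to the right, and the fixture at (358,178) with the open end on the left. I'll enlarge that area.

Run:
```python
import cv2
i=cv2.imread("pics/top0.png")[135:235,220:420]
cv2.imwrite("pics/c1.png",cv2.resize(i,None,fx=4,fy=4,interpolation=cv2.INTER_CUBIC))
```

```text
(no output)
```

View pics/c1.png

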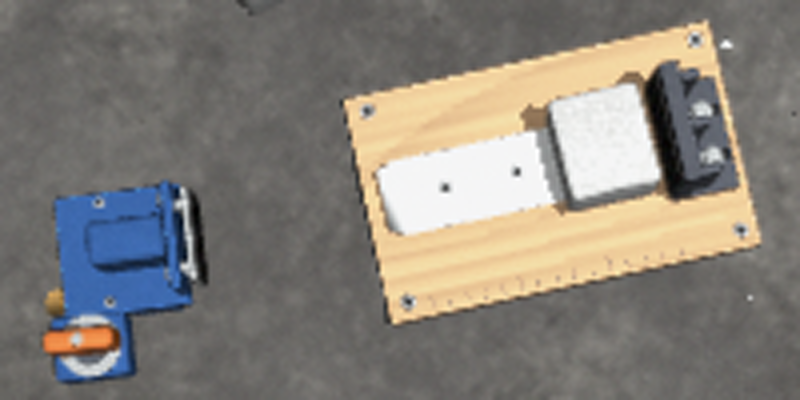

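The crop shows these board corners: (345,100), (708,20), (760,243), (391,325). The deck corners are (57,198) and (190,307), and the housing corners are (58,382) and (133,374). I'll use them for a coarse fit.

```bash
cat > h.py <<'E'
import numpy as np, cv2
from scipy.optimize import least_squares
from scipy.spatial.transform import Rotation as Ro
np.set_printoptions(precision=4,suppress=True)
def cam(env,name,obs=None):
    m=env.camera_model(name)
    f=200/np.tan(np.radians(m["fov_y"]/2))
    if name=="wrist":
        T=np.eye(4);T[:3,:3]=Ro.from_euler("xyz",obs["orientation"]).as_matrix();T[:3,3]=obs["eef_pos"]
        W=np.linalg.inv(T@m["tool_from_camera"]);R,t=W[:3,:3],W[:3,3]
    else: R,t=np.array(m["R"]),np.array(m["t"])
    return dict(f=f,c=np.array([m["cx"],m["cy"]]),R=R,t=t)
def proj(c,X):
    P=np.atleast_2d(X)@c["R"].T+c["t"]; return P[:,:2]/P[:,2:]*c["f"]+c["c"]
def place(p,L):  # p=[x,y,yaw], L local m
    L=np.atleast_2d(L);s,k=np.sin(p[2]),np.cos(p[2])
    return np.c_[p[0]+k*L[:,0]-s*L[:,1],p[1]+s*L[:,0]+k*L[:,1],L[:,2]]
def fit(obsv,p0):  # obsv: list of (cam, local mm pts, pixels)
    r=lambda p:np.concatenate([(proj(c,place(p,np.array(L)/1e3))-np.array(px)).ravel() for c,L,px in obsv])
    s=least_squares(r,p0,x_scale=[.01,.01,.1],loss="soft_l1");return s.x,r(s.x).reshape(-1,2)
E
python3 - <<'E'
from h import *; from bench import env
c=cam(env,"top"); px=lambda a:np.array(a)/4+[220,135]-.375
p,r=fit([(c,[[-105,65,15],[105,65,15],[105,-65,15],[-105,-65,15]],px([[345,100],[708,20],[760,243],[391,325]]))],[.5,.2,-1.4]);print("fixture",p,r)
j,r=fit([(c,[[-36,34,24],[34,-34,24],[-45,-68,24],[-3,-68,24]],px([[57,198],[190,307],[58,382],[133,374]]))],[.45,.4,-1.5]);print("jaw",j,r)
for L in([4,0,48],[-24,-50,48]):print(place(j,np.array(L)/1e3))
print(place(p,[[-.095,0,.034]]))
E
```

```text
fixture [ 0.5476  0.2065 -1.363 ] [[-0.7235 -0.1482]
 [ 0.0515 -0.0806]
 [ 0.63    0.2427]
 [-0.01   -0.0297]]
jaw [ 0.5033  0.4414 -1.4692] [[-0.069   0.0558]
 [ 0.8764 -0.3263]
 [-0.4456  0.1614]
 [-0.1864  0.0896]]
[[0.5037 0.4374 0.048 ]]
[[0.4511 0.4602 0.048 ]]
[[0.528  0.2995 0.034 ]]
```

Call:
carry_out:
  deltas:
    - [[0, 0, -1.154], [34, -6, -9], 8.5]
    - [[0, 0, -1.154], [34, -6, -9], 8.5]
    - [[0, 0, -1.154], [34, -6, -9], 8.5]
    - [[0, 0, -1.154], [34, -6, -9], 8.5]
    - [[0, 0, -1.154], [34, -6, -9], 8.5]
    - [[0, 0, -1.154], [34, -6, -9], 8.5]
    - [[0, 0, -1.154], [34, -6, -9], 8.5]
    - [[0, 0, -1.154], [34, -6, -9], 8.5]
    - [[0, 0, -1.154], [34, -6, -9], 8.5]
    - [[0, 0, -1.154], [34, -6, -9], 8.5]
    - [[0, 0, -1.154], [34, -6, -9], 8.5]
    - [[0, 0, -1.154], [34, -6, -9], 8.5]

```text
time: 1.15
eef_pos: [0.5031, 0.4387, 0.314]
orientation: [-3.14, 0.001, 1.672]
wrist_force: [-0.2, 0.3, 0.3]
grip_width: 0.99
finger_force: 0.0
```

```bash
cat > snap.py <<'E'
import sys,pickle; from h import *; from bench import env
o=env.get_obs(); im=env.camera("wrist")[:,:,::-1]
cv2.imwrite(f"pics/{sys.argv[1]}.png",im); pickle.dump(cam(env,"wrist",o),open(sys.argv[1]+".pkl","wb"))
print({k:o[k] for k in("time","eef_pos","orientation","joints","wrist_force")})
E
python3 snap.py w1
```

```text
{'time': 1.15, 'eef_pos': array([0.5031, 0.4387, 0.314 ]), 'orientation': array([-3.1402,  0.0007,  1.6723]), 'joints': array([0.7171, 0.5495, 0.0814, 1.1043, 0.0003, 2.1864]), 'wrist_force': array([-0.2018,  0.3079,  0.3097])}
```

View pics/w1.png

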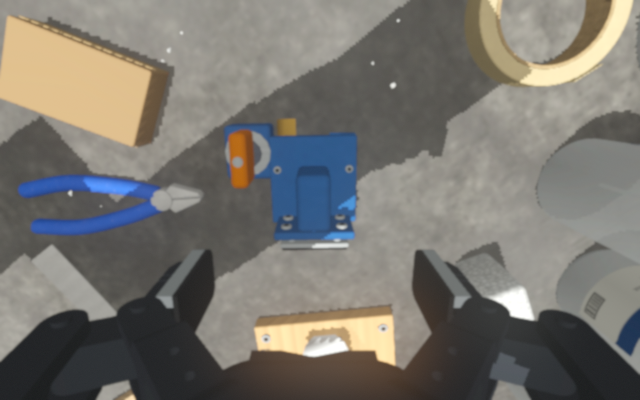

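The wrist view shows the jaw at (295,190), its knob at (240,160) and the board's near edge at about y=315. I'll enlarge the jaw, then look over the fixture.

Run:
```python
import cv2
i=cv2.imread("pics/w1.png")[110:255,215:370]
cv2.imwrite("pics/c2.png",cv2.resize(i,None,fx=4,fy=4,interpolation=cv2.INTER_CUBIC))
```

```text
(no output)
```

View pics/c2.png

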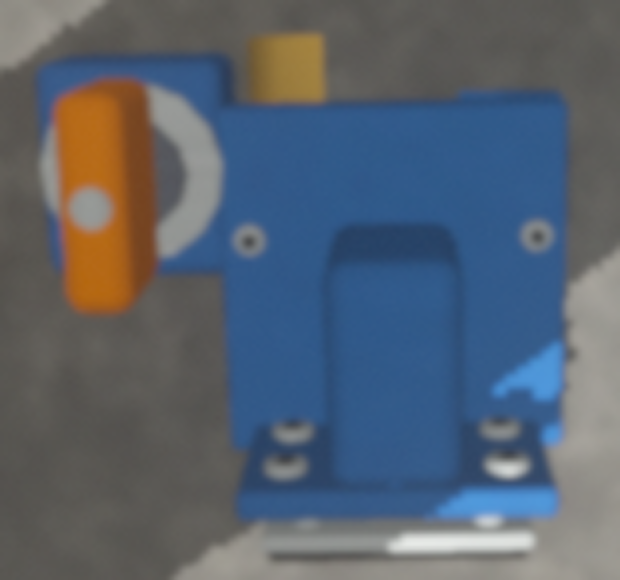

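Call:
carry_out:
  deltas:
    - [[0, 0, 0.106], [4.5, -20, 0], 8.5]
    - [[0, 0, 0.106], [4.5, -20, 0], 8.5]
    - [[0, 0, 0.106], [4.5, -20, 0], 8.5]
    - [[0, 0, 0.106], [4.5, -20, 0], 8.5]
    - [[0, 0, 0.106], [4.5, -20, 0], 8.5]
    - [[0, 0, 0.106], [4.5, -20, 0], 8.5]
    - [[0, 0, 0.106], [4.5, -20, 0], 8.5]
    - [[0, 0, 0.106], [4.5, -20, 0], 8.5]

```text
time: 1.87
eef_pos: [0.5475, 0.2397, 0.3154]
orientation: [3.141, -0.001, 1.779]
wrist_force: [0.2, -0.4, 0.4]
grip_width: 0.995
finger_force: 0.0
```

```bash
python3 snap.py w2
python3 - <<'E'
import cv2
i=cv2.imread("pics/w2.png")[20:320,150:550]
cv2.imwrite("pics/c3.png",cv2.resize(i,None,fx=2,fy=2,interpolation=cv2.INTER_CUBIC))
E
```

```text
{'time': 1.8667, 'eef_pos': array([0.5475, 0.2397, 0.3154]), 'orientation': array([ 3.1407, -0.001 ,  1.7789]), 'joints': array([ 0.4125,  0.4309, -0.1198,  1.019 ,  0.0008,  1.7752]), 'wrist_force': array([ 0.1933, -0.3694,  0.4046])}
```

View pics/c3.png

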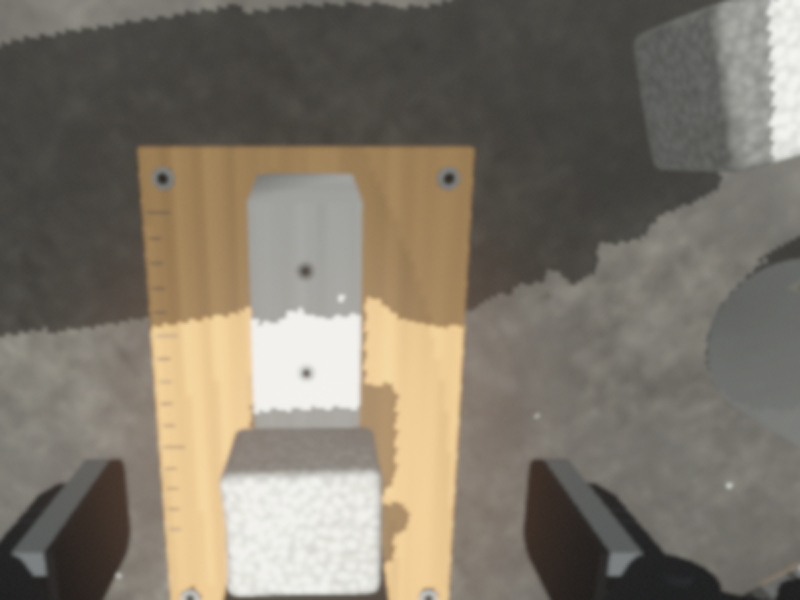

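In the crops I read the rib top back corners (328,262) and (460,262), the plate front corners (238,517) and (558,515), the knob centre (90,208), the board corners (138,147) and (475,147), and the rail shoulder points (248,205) and (362,203).

```bash
cat > m1.py <<'E'
from h import *; from bench import env; import pickle
t=cam(env,"top"); w1=pickle.load(open("w1.pkl","rb")); w2=pickle.load(open("w2.pkl","rb"))
P=lambda a,s,o:np.array(a)/s+o-.5+.5/s
L=[[-36,34,24],[34,-34,24],[34,34,24],[-45,-68,24],[-14,-12,62],[-14,12,62],[34,-29,60],[34,29,60],[-24,-50,62]]
px=P([[566,102],[232,448],[565,441],[40,63],[328,262],[460,262],[238,517],[558,515],[90,208]],4,[215,110])
j,r=fit([(w1,L,px)],[.5033,.4414,-1.469]);print("jaw",j,"\n",r.round(1).tolist())
def res(q):
    L=np.array([[-105,-65,15],[-105,65,15],[-85,-21,34],[-85,21,34],[-95,-17.5,32],[-95,17.5,32],[q[3],-65,15],[q[4],65,15],[q[5],-21,34],[q[6],21,34]])/1e3
    px=P([[138,147],[475,147],[248,205],[362,203],[255,176],[353,174],[171,600],[449,600],[252,410],[360,410]],2,[150,20])
    return (proj(w2,place(q[:3],L))-px).ravel()
s=least_squares(res,[.5476,.2065,-1.363,40,40,-5,-5],x_scale=[.01,.01,.1,10,10,10,10],loss="soft_l1")
print("fix",s.x,"\n",res(s.x).reshape(-1,2).round(1).tolist())
f=s.x[:3]
print("rib",place(j,[[.004,0,.048]]),"knob",place(j,[[-.024,-.05,.048]]))
for x in(-140,-95,-40,-20):print(x,"jaw origin",place(f,[[x/1e3,0,.02]]),"rib there",place(f,[[x/1e3+.004,0,.068]]))
print("block px front top edge",proj(w2,place(f,np.array([[x,y,80] for x in(0,5,10) for y in(-28,28)])/1e3))*2-[299.5,39.5])
E
python3 m1.py
```

```text
jaw [ 0.502   0.4449 -1.4511] 
 [[0.9, -0.5], [0.1, 0.5], [-0.4, 0.8], [-2.2, -0.2], [-1.5, -0.1], [1.1, -0.8], [-0.3, 1.0], [0.4, 0.2], [0.5, -0.3]]
fix [ 0.5463  0.2075 -1.3621 97.611  97.8487 -4.545  -4.4632] 
 [[-0.8, 0.1], [-0.0, -0.1], [-0.4, -0.6], [0.1, 0.3], [0.8, -0.3], [-0.1, 0.6], [-0.1, 0.0], [0.0, 0.0], [1.0, -0.0], [-0.2, -0.0]]
rib [[0.5025 0.4409 0.048 ]] knob [[0.4495 0.4627 0.048 ]]
-140 jaw origin [[0.5173 0.3444 0.02  ]] rib there [[0.5181 0.3405 0.068 ]]
-95 jaw origin [[0.5266 0.3004 0.02  ]] rib there [[0.5275 0.2965 0.068 ]]
-40 jaw origin [[0.538  0.2466 0.02  ]] rib there [[0.5389 0.2427 0.068 ]]
-20 jaw origin [[0.5422 0.2271 0.02  ]] rib there [[0.543  0.2231 0.068 ]]
block px front top edge [[219.5161 472.6789]
 [386.8929 472.4272]
 [220.1839 486.1999]
 [386.5416 485.9473]
 [220.8437 499.5573]
 [386.1945 499.3038]]
```

Call:
carry_out:
  deltas:
    - [[0, 0, -0.093], [-4.5, 19.7, -6], 4.6]
    - [[0, 0, -0.093], [-4.5, 19.7, -6], 4.6]
    - [[0, 0, -0.093], [-4.5, 19.7, -6], 4.6]
    - [[0, 0, -0.093], [-4.5, 19.7, -6], 4.6]
    - [[0, 0, -0.093], [-4.5, 19.7, -6], 4.6]
    - [[0, 0, -0.093], [-4.5, 19.7, -6], 4.6]
    - [[0, 0, -0.093], [-4.5, 19.7, -6], 4.6]
    - [[0, 0, -0.093], [-4.5, 19.7, -6], 4.6]
    - [[0, 0, -0.093], [-4.5, 19.7, -6], 4.6]

```text
time: 2.67
eef_pos: [0.5027, 0.436, 0.255]
orientation: [3.141, 0.0, 1.685]
wrist_force: [0.5, -0.2, 0.5]
grip_width: 0.539
finger_force: 0.0
```

```bash
python3 snap.py w3;  python3 - <<'E'
import cv2
i=cv2.imread("pics/w3.png")[60:400,90:540]
cv2.imwrite("pics/c4.png",cv2.resize(i,None,fx=1.7,fy=1.7,interpolation=cv2.INTER_CUBIC))
E
```

```text
{'time': 2.6667, 'eef_pos': array([0.5027, 0.436 , 0.255 ]), 'orientation': array([3.1414, 0.0003, 1.6855]), 'joints': array([ 0.7146,  0.5846, -0.0165,  0.9697, -0.0003,  2.1707]), 'wrist_force': array([ 0.5142, -0.1694,  0.5431])}
```

View pics/c4.png

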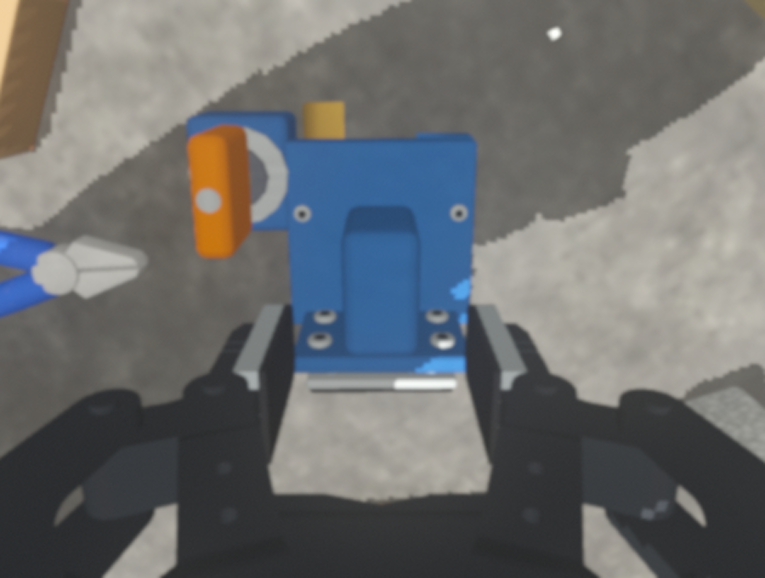

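The rib is centred between the fingers at about (381,290) and parallel to them, so I'll descend and grip.

Call:
carry_out:
  deltas:
    - [[0, 0, 0], [0, 0, -2], 4.6]
    - [[0, 0, 0], [0, 0, -4], 4.6]
    - [[0, 0, 0], [0, 0.1, -5.1], 4.6]
    - [[0, 0, 0], [0, 0.1, -5.1], 4.6]
    - [[0, 0, 0], [0, 0.1, -5.1], 2]
    - [[0, 0, 0], [0, 0.1, -5.1], 2]
    - [[0, 0, 0], [0, 0.1, -5.1], 2]
    - [[0, 0, 0], [0, 0.1, -5.1], 2]
    - [[0, 0, 0], [0, 0.1, -5.1], 2]
    - [[0, 0, 0], [0, 0.1, -5.1], 2]
  force: 70

```text
time: 3.55
eef_pos: [0.5036, 0.4372, 0.2049]
orientation: [3.14, -0.001, 1.685]
wrist_force: [0.5, -1.6, 5.1]
grip_width: 0.268
finger_force: 70.7
```

Call:
carry_out:
  deltas:
    - [[0, 0, 0], [0, 0, 1], 2]
    - [[0, 0, 0], [0, 0, 2.3], 2]
    - [[0, 0, 0.05], [0.5, -3, 2.3], 2]
    - [[0, 0, 0.095], [1, -6, 2.3], 2]
    - [[0, 0, 0.095], [1.4, -8.5, 2.3], 2]
    - [[0, 0, 0.095], [1.6, -10, 2.1], 2]
    - [[0, 0, 0.095], [1.6, -10, 2.1], 2]
    - [[0, 0, 0.095], [1.6, -10, 2.1], 2]
    - [[0, 0, 0.095], [1.6, -10, 2.1], 2]

```text
time: 4.3
eef_pos: [0.5191, 0.3378, 0.2247]
orientation: [3.141, -0.001, 1.78]
wrist_force: [-0.7, -0.7, -3.1]
grip_width: 0.267
finger_force: 69.6
```

```bash
python3 snap.py w4;  python3 - <<'E'
import cv2,numpy as np
from bench import env
a=cv2.imread("pics/w4.png")[100:400,150:490]
s=env.camera("scene")[100:280,230:440,::-1]; t=env.camera("top")[135:235,220:420,::-1]
r=lambda i,w,h:cv2.resize(i,(w,h),interpolation=cv2.INTER_CUBIC)
cv2.imwrite("pics/c5.png",np.vstack([np.hstack([r(a,340,300),r(s,350,300)]),r(t,690,300)[:300]]))
E
```

```text
{'time': 4.3, 'eef_pos': array([0.5191, 0.3378, 0.2247]), 'orientation': array([ 3.1414, -0.0012,  1.7801]), 'joints': array([ 0.5766,  0.5394, -0.191 ,  0.8399,  0.001 ,  1.9381]), 'wrist_force': array([-0.6992, -0.6796, -3.0836])}
```

View pics/c5.png

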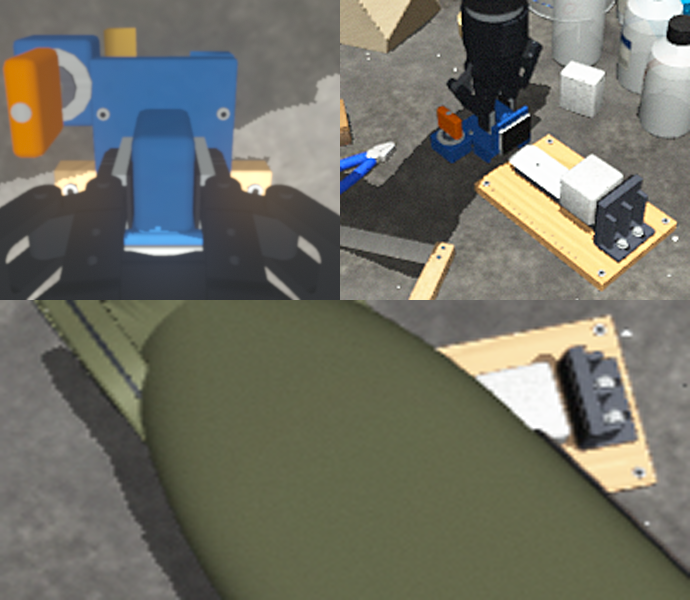

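The jaw and board are aligned in the wrist view (deck centre about 165, board centre about 164 px). I'll enter the rail gently.

Call:
carry_out:
  deltas:
    - [[0, 0, 0], [0.1, -0.3, 0.05], 2]
    - [[0, 0, 0], [0.16, -0.6, 0.05], 2]
    - [[0, 0, 0], [0.22, -0.9, 0.05], 2]
    - [[0, 0, 0], [0.29, -1.2, 0.05], 2]
    - [[0, 0, 0], [0.35, -1.5, 0.05], 2]
    - [[0, 0, 0], [0.41, -1.8, 0.05], 2]
    - [[0, 0, 0], [0.41, -1.8, 0.05], 2]

```text
time: 5.03
eef_pos: [0.5233, 0.3182, 0.2252]
orientation: [-3.141, 0.001, 1.779]
wrist_force: [-0.4, -0.5, -5.4]
grip_width: 0.269
finger_force: 69.6
```

Call:
carry_out:
  deltas:
    - [[0, 0, 0], [0.06, -0.3, 0], 2]
    - [[0, 0, 0], [0.12, -0.6, 0], 2]
    - [[0, 0, 0], [0.19, -0.9, 0], 2]
    - [[0, 0, 0], [0.25, -1.2, 0], 2]
    - [[0, 0, 0], [0.32, -1.5, 0], 2]
    - [[0, 0, 0], [0.32, -1.5, 0], 2]

```text
time: 5.53
eef_pos: [0.5264, 0.3034, 0.2252]
orientation: [-3.141, 0.0, 1.779]
wrist_force: [-0.9, -0.2, -4.3]
grip_width: 0.269
finger_force: 69.6
```

Call:
carry_out:
  deltas:
    - [[0, 0, 0], [0.09, -0.4, 0], 2]
    - [[0, 0, 0], [0.17, -0.8, 0], 2]
    - [[0, 0, 0], [0.26, -1.2, 0], 2]
    - [[0, 0, 0], [0.34, -1.6, 0], 2]
    - [[0, 0, 0], [0.43, -2.0, 0], 2]
    - [[0, 0, 0], [0.51, -2.4, 0], 2]
    - [[0, 0, 0], [0.6, -2.8, 0], 2]
    - [[0, 0, 0], [0.68, -3.2, 0], 2]
    - [[0, 0, 0], [0.76, -3.6, 0], 2]
    - [[0, 0, 0], [0.83, -3.9, 0], 2]
    - [[0, 0, 0], [0.83, -3.9, 0], 2]

```text
time: 6.45
eef_pos: [0.5347, 0.2643, 0.2252]
orientation: [-3.141, 0.0, 1.779]
wrist_force: [0.1, 0.1, -3.8]
grip_width: 0.27
finger_force: 69.6
```

```bash
python3 snap.py w5;  python3 - <<'E'
import cv2,numpy as np
from bench import env
a=cv2.imread("pics/w5.png")[100:400,150:490]
s=env.camera("scene")[140:280,310:450,::-1]
r=lambda i,w,h:cv2.resize(i,(w,h),interpolation=cv2.INTER_CUBIC)
cv2.imwrite("pics/c6.png",np.hstack([r(a,340,300),r(s,450,450)[:300]]) if 0 else np.hstack([cv2.copyMakeBorder(a,0,160,0,0,0),r(s,460,460)]))
E
```

```text
{'time': 6.45, 'eef_pos': array([0.5347, 0.2643, 0.2252]), 'orientation': array([-3.1413,  0.0004,  1.7791]), 'joints': array([ 0.4592,  0.5058, -0.2524,  0.8129, -0.0003,  1.8217]), 'wrist_force': array([ 0.1357,  0.1178, -3.8355])}
```

View pics/c6.png

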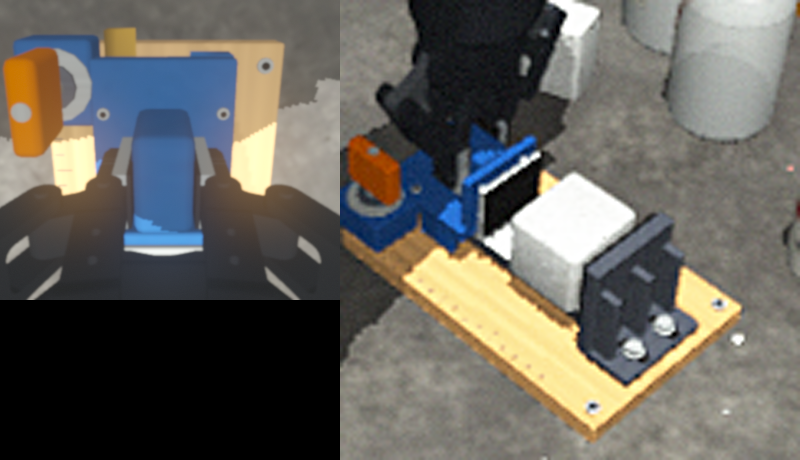

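The jaw is on the rail, knob side toward the robot, with a gap of about 20 mm to the block. I'll close in.

Call:
carry_out:
  deltas:
    - [[0, 0, 0], [0.08, -0.4, 0], 2]
    - [[0, 0, 0], [0.17, -0.8, 0], 2]
    - [[0, 0, 0], [0.25, -1.2, 0], 2]
    - [[0, 0, 0], [0.34, -1.6, 0], 2]
    - [[0, 0, 0], [0.42, -2.0, 0], 2]
    - [[0, 0, 0], [0.42, -2.0, 0], 2]

```text
time: 7.05
eef_pos: [0.539, 0.2441, 0.2252]
orientation: [-3.141, 0.001, 1.779]
wrist_force: [-0.5, 0.1, -3.1]
grip_width: 0.267
finger_force: 69.6
```

Call:
carry_out:
  deltas:
    - [[0, 0, 0], [0.02, -0.1, 0], 2]
    - [[0, 0, 0], [0.04, -0.2, 0], 2]
    - [[0, 0, 0], [0.06, -0.3, 0], 2]
    - [[0, 0, 0], [0.06, -0.3, 0], 2]

```text
time: 7.38
eef_pos: [0.5395, 0.242, 0.2252]
orientation: [3.142, 0.0, 1.78]
wrist_force: [0.1, -0.4, -3.0]
grip_width: 0.266
finger_force: 69.6
```

Call:
carry_out:
  deltas:
    - [[0, 0, 0], [0.02, -0.1, 0], 2]
    - [[0, 0, 0], [0.03, -0.15, 0], 2]
    - [[0, 0, 0], [0.03, -0.15, 0], 2]

```text
time: 7.63
eef_pos: [0.5398, 0.2405, 0.2252]
orientation: [3.142, 0.0, 1.78]
wrist_force: [-0.6, -0.5, -3.6]
grip_width: 0.271
finger_force: 69.6
```

Call:
carry_out:
  deltas:
    - [[0, 0, 0], [0.02, -0.1, 0], 2]
    - [[0, 0, 0], [0.04, -0.2, 0], 2]
    - [[0, 0, 0], [0.04, -0.2, 0], 2]

```text
time: 7.88
eef_pos: [0.5402, 0.2384, 0.2252]
orientation: [-3.142, 0.0, 1.78]
wrist_force: [0.1, -1.1, -3.6]
grip_width: 0.264
finger_force: 69.6
```

Call:
carry_out:
  deltas:
    - [[0, 0, 0], [0.02, -0.1, 0], 2]
    - [[0, 0, 0], [0.03, -0.15, 0], 2]
    - [[0, 0, 0], [0.03, -0.15, 0], 2]

```text
time: 8.13
eef_pos: [0.5405, 0.2369, 0.2252]
orientation: [-3.142, 0.0, 1.78]
wrist_force: [-0.5, -0.2, -4.3]
grip_width: 0.268
finger_force: 69.6
```

Call:
carry_out:
  deltas:
    - [[0, 0, 0], [0.02, -0.1, 0], 2]
    - [[0, 0, 0], [0.02, -0.1, 0], 2]
    - [[0, 0, 0], [0.02, -0.1, 0], 2]

```text
time: 8.38
eef_pos: [0.5406, 0.236, 0.2252]
orientation: [-3.141, 0.0, 1.78]
wrist_force: [0.5, 0.2, -4.1]
grip_width: 0.269
finger_force: 69.6
```

Call:
carry_out:
  deltas:
    - [[0, 0, 0], [0.02, -0.1, 0], 2]
    - [[0, 0, 0], [0.02, -0.1, 0], 2]
    - [[0, 0, 0], [0.02, -0.1, 0], 2]

```text
time: 8.63
eef_pos: [0.5409, 0.2351, 0.2252]
orientation: [3.141, -0.0, 1.78]
wrist_force: [0.6, 1.1, -4.3]
grip_width: 0.267
finger_force: 69.6
```

Call:
carry_out:
  deltas:
    - [[0, 0, 0], [0.02, -0.1, 0], 2]
    - [[0, 0, 0], [0.02, -0.1, 0], 2]
    - [[0, 0, 0], [0.02, -0.1, 0], 2]

```text
time: 8.88
eef_pos: [0.5411, 0.2344, 0.2253]
orientation: [3.141, -0.001, 1.78]
wrist_force: [-0.3, 3.4, -4.9]
grip_width: 0.268
finger_force: 69.6
```

Call:
carry_out:
  deltas:
    - [[0, 0, 0], [0.02, -0.1, 0], 2]
    - [[0, 0, 0], [0.02, -0.1, 0], 2]
    - [[0, 0, 0], [0.02, -0.1, 0], 2]

```text
time: 9.13
eef_pos: [0.5413, 0.2338, 0.2254]
orientation: [3.141, -0.002, 1.78]
wrist_force: [-0.3, 5.2, -4.5]
grip_width: 0.267
finger_force: 69.6
```

Call:
carry_out:
  deltas:
    - [[0, 0, 0], [0.02, -0.1, 0], 2]
    - [[0, 0, 0], [0.02, -0.1, 0], 2]
    - [[0, 0, 0], [0.02, -0.1, 0], 2]

```text
time: 9.38
eef_pos: [0.5414, 0.2332, 0.2254]
orientation: [3.141, -0.004, 1.781]
wrist_force: [-1.9, 7.1, -4.4]
grip_width: 0.269
finger_force: 69.6
```

Call:
carry_out:
  deltas:
    - [[0, 0, 0], [0.02, -0.1, 0], 2]
    - [[0, 0, 0], [0.02, -0.1, 0], 2]
    - [[0, 0, 0], [0.02, -0.1, 0], 2]

```text
time: 9.63
eef_pos: [0.5415, 0.2326, 0.2255]
orientation: [3.141, -0.005, 1.781]
wrist_force: [-2.1, 8.7, -4.1]
grip_width: 0.267
finger_force: 69.6
```

Call:
carry_out:
  deltas:
    - [[0, 0, 0], [0, 0, 0], 4.4]
    - [[0, 0, 0], [0, 0, 0], 4.4]
    - [[0, 0, 0], [0, 0, 0], 4.4]
    - [[0, 0, 0], [0, 0, 2], 4.4]
    - [[0, 0, 0], [0, 0, 5], 4.4]
    - [[0, 0, 0], [-2.5, 1, 5], 3.4]
    - [[0, 0, 0], [-5.5, 2.2, 5], 3.4]
    - [[0, 0, 0], [-5.5, 2.2, 5], 3.4]
    - [[0, 0, 0], [-5.5, 2.2, 5], 3.4]
    - [[0, 0, 0], [-5.5, 2.2, 5], 3.4]

```text
time: 10.47
eef_pos: [0.4871, 0.2529, 0.2756]
orientation: [3.14, 0.001, 1.78]
wrist_force: [0.5, -0.2, 1.0]
grip_width: 0.396
finger_force: 0.0
```

```bash
python3 snap.py w6;  python3 - <<'E'
from h import *; import pickle
im=cv2.imread("pics/w6.png"); c=pickle.load(open("w6.pkl","rb"))
cv2.imwrite("pics/c7.png",cv2.resize(im[60:400,90:540],None,fx=1.7,fy=1.7,interpolation=cv2.INTER_CUBIC))
E
```

```text
{'time': 10.4667, 'eef_pos': array([0.4871, 0.2529, 0.2756]), 'orientation': array([3.1401, 0.0006, 1.7798]), 'joints': array([ 0.4792,  0.3853, -0.3089,  0.8753, -0.001 ,  1.8409]), 'wrist_force': array([ 0.4913, -0.2003,  1.0279])}
```

View pics/c7.png

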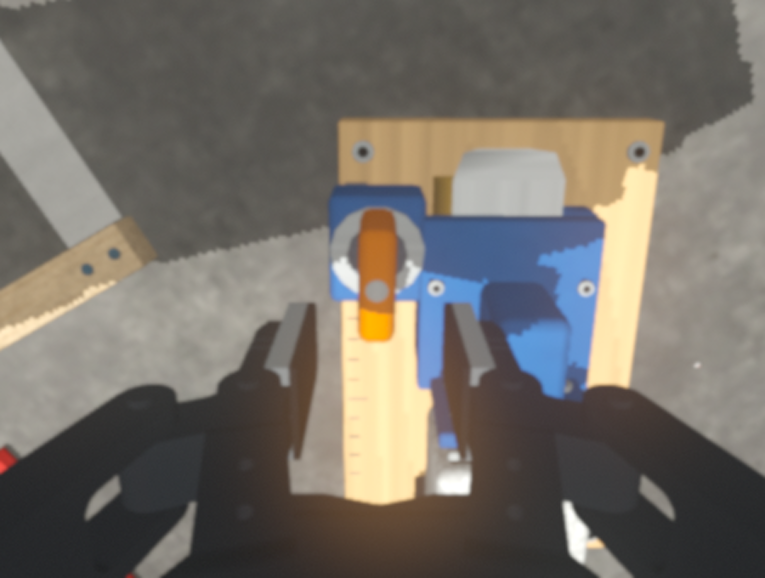

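The view shows the knob screw at (376,291) in the crop, centred between the fingers, and the wing running straight along the rail. Now I'll compute its position.

Run:
```python
from h import *; import pickle
c=pickle.load(open("w6.pkl","rb"))
def bp(u,z):
    d=c["R"].T@np.append((np.array(u)-c["c"])/c["f"],1);o=-c["R"].T@c["t"];return o+d*(z-o[2])/d[2]
k=bp(np.array([376,291])/1.7+[90,60]-.2,.082);print("knob",k,"delta from TCP cm",(k[:2]-[.4871,.2529])*100)
a=np.array([.2072,-.9783]);print("along,lat mm",(k[:2]-[.4871,.2529])@a*1e3,(k[:2]-[.4871,.2529])@[.9783,.2072]*1e3)
```

```text
knob [0.4853 0.2561 0.082 ] delta from TCP cm [-0.1755  0.3201]
along,lat mm -3.495527000070204 -1.0532402037057655
```

Call:
carry_out:
  deltas:
    - [[0, 0, 0], [-0.06, 0.28, 0], 3.4]
    - [[0, 0, 0], [-0.06, 0.28, -2], 3.4]
    - [[0, 0, 0], [-0.06, 0.28, -4], 3.4]
    - [[0, 0, 0], [-0.06, 0.28, -5.2], 3.4]
    - [[0, 0, 0], [-0.06, 0.28, -5.2], 3.4]
    - [[0, 0, 0], [-0.06, 0.28, -5.2], 0.8]
    - [[0, 0, 0], [-0.06, 0.28, -5.2], 0.8]
    - [[0, 0, 0], [-0.06, 0.28, -5.2], 0.8]
    - [[0, 0, 0], [-0.06, 0.28, -5.2], 0.8]
    - [[0, 0, 0], [-0.06, 0.28, -5.2], 0.8]
  force: 50

```text
time: 11.35
eef_pos: [0.4862, 0.2557, 0.2237]
orientation: [3.141, 0.0, 1.78]
wrist_force: [-0.6, -0.6, -0.9]
grip_width: 0.126
finger_force: 50.9
```

Call:
carry_out:
  deltas:
    - [[0, 0, 0], [0.02, -0.1, 0], 0.8]
    - [[0, 0, 0], [0.02, -0.1, 0], 0.8]
    - [[0, 0, 0], [0.02, -0.1, 0], 0.8]

```text
time: 11.6
eef_pos: [0.4862, 0.2552, 0.2236]
orientation: [3.141, -0.001, 1.78]
wrist_force: [-1.8, 2.2, 0.5]
grip_width: 0.133
finger_force: 51.1
```

Call:
carry_out:
  deltas:
    - [[0, 0, 0], [0.02, -0.1, 0], 0.8]
    - [[0, 0, 0], [0.02, -0.1, 0], 0.8]
    - [[0, 0, 0], [0.02, -0.1, 0], 0.8]

```text
time: 11.85
eef_pos: [0.4864, 0.2546, 0.2236]
orientation: [3.141, -0.003, 1.781]
wrist_force: [-2.9, 3.5, 1.3]
grip_width: 0.134
finger_force: 51.2
```

Call:
carry_out:
  deltas:
    - [[0, 0, 0], [0.02, -0.1, 0], 0.8]
    - [[0, 0, 0], [0.02, -0.1, 0], 0.8]
    - [[0, 0, 0], [0.02, -0.1, 0], 0.8]

```text
time: 12.1
eef_pos: [0.4865, 0.254, 0.2237]
orientation: [3.141, -0.004, 1.781]
wrist_force: [-4.5, 5.4, 1.3]
grip_width: 0.129
finger_force: 51.2
```

Call:
carry_out:
  deltas:
    - [[0, 0, 0], [-0.03, -0.1, 0], 0.8]
    - [[0, 0, 0], [-0.03, -0.1, 0], 0.8]
    - [[0, 0, 0], [-0.03, -0.1, 0], 0.8]

```text
time: 12.35
eef_pos: [0.4863, 0.2532, 0.2237]
orientation: [3.141, -0.004, 1.781]
wrist_force: [-3.3, 7.3, 0.3]
grip_width: 0.129
finger_force: 51.2
```

Call:
carry_out:
  deltas:
    - [[0, 0, 0], [0, -0.1, 0], 0.8]
    - [[0, 0, 0], [0, -0.1, 0], 0.8]
    - [[0, 0, 0], [0, -0.1, 0], 0.8]

```text
time: 12.6
eef_pos: [0.4863, 0.2526, 0.2237]
orientation: [3.141, -0.006, 1.782]
wrist_force: [-3.5, 7.4, 0.1]
grip_width: 0.133
finger_force: 51.1
```

Call:
carry_out:
  deltas:
    - [[0, 0, 0], [0, -0.1, 0], 0.8]
    - [[0, 0, 0], [0, -0.1, 0], 0.8]
    - [[0, 0, 0], [0, -0.1, 0], 0.8]

```text
time: 12.85
eef_pos: [0.4862, 0.2519, 0.2238]
orientation: [3.141, -0.007, 1.782]
wrist_force: [-3.9, 9.5, 0.3]
grip_width: 0.134
finger_force: 51.1
```

Call:
carry_out:
  deltas:
    - [[0, 0, 0], [-0.02, -0.12, 0], 0.8]
    - [[0, 0, 0], [-0.02, -0.12, 0], 0.8]
    - [[0, 0, 0], [-0.02, -0.12, 0], 0.8]

```text
time: 13.1
eef_pos: [0.4859, 0.2509, 0.2238]
orientation: [3.141, -0.008, 1.782]
wrist_force: [-5.3, 9.8, 0.9]
grip_width: 0.127
finger_force: 51.1
```

Run:
```python
from h import *; from bench import env
for i in range(1):
    o=env.get_obs();print(o["wrist_force"],o["torque"],o["joints"],o["eef_pos"])
s=env.camera("scene")[160:270,340:450,::-1];cv2.imwrite("pics/s_push.png",s)
```

```text
[-5.2776  9.8182  0.918 ] [1.8933 0.9189 0.106 ] [ 0.4747  0.4347 -0.386   0.7477  0.0073  1.8342] [0.4859 0.2509 0.2238]
```

Call:
carry_out:
  deltas:
    - [[0, 0, -0.1], [0, 0, 0], 0.8]
    - [[0, 0, -0.2], [0, 0, 0], 0.8]
    - [[0, 0, -0.3], [0, 0, 0], 0.8]
    - [[0, 0, -0.4], [0, 0, 0], 0.8]
    - [[0, 0, -0.5], [0, 0, 0], 0.8]
    - [[0, 0, -0.5], [0, 0, 0], 0.8]

```text
time: 13.65
eef_pos: [0.4854, 0.2508, 0.2238]
orientation: [-3.137, -0.006, 1.279]
wrist_force: [-7.0, 10.3, 3.5]
grip_width: 0.135
finger_force: 51.5
```

Run:
```python
from h import *; from bench import env
o=env.get_obs();print(o["wrist_force"],o["torque"],o["eef_pos"],o["orientation"])
cv2.imwrite("pics/wt.png",env.camera("wrist")[:,:,::-1])
```

```text
[-6.9552 10.2903  3.4687] [ 1.8382  1.2055 -0.0425] [0.4854 0.2508 0.2238] [-3.1372 -0.0062  1.2786]
```

Call:
carry_out:
  deltas:
    - [[0, 0, -0.1], [-0.05, 0, 0], 0.8]
    - [[0, 0, -0.2], [-0.05, 0, 0], 0.8]
    - [[0, 0, -0.3], [-0.05, 0, 0], 0.8]
    - [[0, 0, -0.3], [-0.05, 0, 0], 0.8]

```text
time: 14.03
eef_pos: [0.485, 0.251, 0.2236]
orientation: [-3.135, -0.005, 0.979]
wrist_force: [-5.9, 10.8, 1.9]
grip_width: 0.129
finger_force: 51.3
```

Run:
```python
from h import *; from bench import env
o=env.get_obs();print(o["wrist_force"],o["torque"],o["eef_pos"],o["orientation"])
```

```text
[-5.9462 10.8394  1.8716] [ 1.9795  1.0968 -0.0228] [0.485  0.251  0.2236] [-3.1352 -0.0053  0.9789]
```

Call:
carry_out:
  deltas:
    - [[0, 0, -0.1], [0, 0, 0], 0.8]
    - [[0, 0, -0.2], [0, 0, 0], 0.8]
    - [[0, 0, -0.28], [0, 0, 0], 0.8]
    - [[0, 0, -0.28], [0, 0, 0], 0.8]

```text
time: 14.37
eef_pos: [0.4848, 0.2512, 0.2237]
orientation: [-3.134, -0.003, 0.7]
wrist_force: [-6.9, 10.9, 2.2]
grip_width: 0.133
finger_force: 51.3
```

Run:
```python
from h import *; from bench import env
o=env.get_obs();print(o["wrist_force"],o["torque"],o["eef_pos"],o["orientation"],o["joints"])
```

```text
[-6.8573 10.8513  2.2407] [2.0143 1.214  0.0183] [0.4848 0.2512 0.2237] [-3.1337 -0.0032  0.6999] [ 0.4757  0.434  -0.3875  0.7479  0.0084  2.9173]
```

Call:
carry_out:
  deltas:
    - [[0, 0, 0], [-0.1, 0.15, 0], 0.8]
    - [[0, 0, 0], [-0.15, 0.3, 0], 0.8]
    - [[0, 0, 0], [-0.2, 0.4, 0], 0.8]
    - [[0, 0, 0], [-0.2, 0.4, 0], 0.8]

```text
time: 14.7
eef_pos: [0.484, 0.2528, 0.2236]
orientation: [3.141, -0.001, 0.7]
wrist_force: [-1.6, 0.6, 2.9]
grip_width: 0.133
finger_force: 51.5
```

Call:
carry_out:
  deltas:
    - [[0, 0, 0], [0, 0, 0], 3.0]
    - [[0, 0, 0], [0, 0, 0], 3.0]
    - [[0, 0, 0], [0, 0, 0], 3.0]
    - [[0, 0, 0], [0, 0, 2], 3.4]
    - [[0, 0, 0], [0, 0, 5.2], 3.4]
    - [[0, 0, 0.4], [0.3, 0, 5.2], 3.4]
    - [[0, 0, 1.08], [0.3, 0, 5.2], 3.4]
    - [[0, 0, 1.08], [0.3, 0, 5.2], 3.4]
    - [[0, 0, 1.08], [0.3, 0, 5.2], 3.4]
    - [[0, 0, 1.08], [0.3, 0, 5.2], 3.4]
    - [[0, 0, 1.08], [0.3, 0, 5.2], 3.4]
    - [[0, 0, 1.08], [0.3, 0, 5.2], 3.4]

```text
time: 15.7
eef_pos: [0.4868, 0.2523, 0.2751]
orientation: [3.141, 0.0, 1.58]
wrist_force: [-0.5, -1.2, -1.0]
grip_width: 0.398
finger_force: 0.0
```

Call:
carry_out:
  deltas:
    - [[0, 0, 0], [0, 0, 0], 3.4]
    - [[0, 0, 0], [0, 0, 0], 3.4]
    - [[0, 0, 0], [0, 0, 0], 3.4]
    - [[0, 0, 0], [0, 0, 0], 3.4]
    - [[0, 0, 0], [0, 0, 0], 3.4]
    - [[0, 0, 0], [0, 0, 0], 3.4]

```text
time: 16.2
eef_pos: [0.4867, 0.2526, 0.2752]
orientation: [-3.142, 0.0, 1.574]
wrist_force: [-0.1, -0.3, 0.3]
grip_width: 0.395
finger_force: 0.0
```

```bash
python3 snap.py w8
cat > v.py <<'E'
from h import *; import pickle
def bp(c,u,z):
    d=c["R"].T@np.append((np.array(u)-c["c"])/c["f"],1);o=-c["R"].T@c["t"];return (o+d*(z-o[2])/d[2])[:2]*1e3
a=cv2.imread("pics/w6.png");b=cv2.imread("pics/w8.png");ca=pickle.load(open("w6.pkl","rb"));cb=pickle.load(open("w8.pkl","rb"))
A=np.array([[.2072,-.9783],[.9783,.2072]])
def track(n,u,z,h=9,s=22):
    u=np.round(np.array(u)/1.7+[90,60]-.2).astype(int);T=cv2.resize(a[u[1]-h:u[1]+h+1,u[0]-h:u[0]+h+1],None,fx=4,fy=4,interpolation=1)
    q=u+np.round(proj(cb,np.append(bp(ca,u,z)/1e3,z))[0]-u).astype(int);S=cv2.resize(b[q[1]-s:q[1]+s+1,q[0]-s:q[0]+s+1],None,fx=4,fy=4,interpolation=1)
    m=cv2.matchTemplate(S,T,cv2.TM_CCOEFF_NORMED);_,v,_,l=cv2.minMaxLoc(m);w=q+np.array(l)/4-(s-h)
    print(n,"score %.2f"%v,"moved along,lat mm",A@(bp(cb,w,z)-bp(ca,u,z)))
track("board screw L",(362,151),.015);track("board screw R",(638,151),.015)
track("deck screw L",(436,288),.044);track("deck screw R",(586,288),.044);track("knob screw",(376,291),.082,h=5)
hsv=cv2.cvtColor(b,cv2.COLOR_BGR2HSV);m=cv2.inRange(hsv,(5,170,90),(20,255,255))
m[:150]=0;m=cv2.morphologyEx(m,cv2.MORPH_OPEN,np.ones((3,3)));n,_,st,_=cv2.connectedComponentsWithStats(m);
for k in range(1,n):
    if st[k,4]>150:print(st[k])
c=max(cv2.findContours(m,0,1)[0],key=cv2.contourArea);P=np.array([A@bp(cb,x,.082) for x in c[:,0]],np.float32)
print("wing rect (along,lat frame)",cv2.minAreaRect(P))
E
python3 v.py
```

```text
{'time': 16.2, 'eef_pos': array([0.4867, 0.2526, 0.2752]), 'orientation': array([-3.1416,  0.0001,  1.574 ]), 'joints': array([ 0.4788,  0.3855, -0.3099,  0.8754, -0.    ,  2.0464]), 'wrist_force': array([-0.081 , -0.3098,  0.3011])}
board screw L score 0.99 moved along,lat mm [ 0.0075 -0.1424]
board screw R score 0.95 moved along,lat mm [ 0.0638 -0.1573]
deck screw L score 0.87 moved along,lat mm [ 2.0867 -1.4256]
deck screw R score 0.89 moved along,lat mm [ 0.9296 -1.4919]
knob screw score 0.60 moved along,lat mm [9.532  4.6281]
[ 280  196   59   56 1456]
wing rect (along,lat frame) ((-152.2650146484375, 526.2658081054688), (15.331048965454102, 38.95021057128906), 29.385173797607422)
```

```bash
cat >> v.py <<'E'
print("--- absolute line slopes: board screws then deck screws (d_along/d_lat)")
def loc(u,z,h=9,s=22):
    u=np.round(np.array(u)/1.7+[90,60]-.2).astype(int);out=[]
    for im,c in((a,ca),(b,cb)):
        q=np.round(proj(c,np.append(bp(ca,u,z)/1e3,z))[0]).astype(int)
        S=im[q[1]-10:q[1]+11,q[0]-10:q[0]+11];g=cv2.resize(cv2.cvtColor(S,6),None,fx=4,fy=4,interpolation=cv2.INTER_CUBIC)
        g=cv2.GaussianBlur(g,(9,9),0);g[:16]=255;g[-16:]=255;g[:,:16]=255;g[:,-16:]=255
        _,_,l,_=cv2.minMaxLoc(g);w=q-10+(np.array(l)-1.5)/4
        out.append(A@bp(c,w,z))
    return out
for L,R,z in(((362,151),(638,151),.015),((436,288),(586,288),.044)):
    l,r=loc(L,z),loc(R,z)
    for i in(0,1):
        d=r[i]-l[i];print("w6 w8".split()[i],l[i],r[i],"angle",-d[0]/d[1])
E
python3 v.py|sed -n '/---/,$p'
python3 - <<'E'
import cv2
E
```

```text
--- absolute line slopes: board screws then deck screws (d_along/d_lat)
w6 [-183.056   522.1234] [-182.6572  633.7323] angle -0.003573345031187193
w8 [-182.8926  521.9996] [-182.676   633.5506] angle -0.001941830156793863
w6 [-135.4285  550.2575] [-135.2024  607.1159] angle -0.003975088142063489
w8 [-139.4255  554.3603] [-134.2056  605.3774] angle -0.1023186563195324
```

Call:
carry_out:
  deltas:
    - [[0, 0, 0.1], [0, 0, 0.04], 3.4]
    - [[0, 0, 0.206], [0.04, 0.03, 0.04], 3.4]
    - [[0, 0, 0.206], [0.04, 0.03, 0.04], 3.4]
    - [[0, 0, 0.206], [0.04, 0.03, 0.04], 3.4]
    - [[0, 0, 0.206], [0.04, 0.03, 0.04], 3.4]

```text
time: 16.67
eef_pos: [0.487, 0.2529, 0.2756]
orientation: [-3.142, 0.0, 1.778]
wrist_force: [-1.0, -0.7, -0.8]
grip_width: 0.397
finger_force: 0.0
```

```bash
python3 snap.py w8; python3 v.py
python3 - <<'E'
from h import *; import pickle
# deck back edge & plate lines: ECC affine-euclid of the jaw deck area between w6 and w8
a=cv2.imread("pics/w6.png",0);b=cv2.imread("pics/w8.png",0)
for n,(x0,y0,x1,y1) in dict(deck=(338,180,450,245),board=(285,125,485,155),block=(330,305,362,352)).items():
    M=np.eye(2,3,dtype=np.float32);msk=np.zeros_like(a);msk[y0:y1,x0:x1]=255
    try:
        cc,M=cv2.findTransformECC(a[y0:y1,x0:x1],b[y0:y1,x0:x1],M,cv2.MOTION_EUCLIDEAN,(3,200,1e-6),None,5)
        c=np.array([(x1-x0)/2,(y1-y0)/2,1]);print(n,"cc %.3f"%cc,"rot",np.arctan2(M[1,0],M[0,0]),"shift px",M@c-c[:2])
    except Exception as e:print(n,e)
E
```

```text
{'time': 16.6667, 'eef_pos': array([0.487 , 0.2529, 0.2756]), 'orientation': array([-3.1416,  0.    ,  1.7784]), 'joints': array([ 0.479 ,  0.3858, -0.3081,  0.8769, -0.    ,  1.8421]), 'wrist_force': array([-0.9923, -0.6526, -0.7704])}
board screw L score 1.00 moved along,lat mm [-0.0439 -0.0464]
board screw R score 1.00 moved along,lat mm [0.0845 0.061 ]
deck screw L score 0.52 moved along,lat mm [ 2.2206 -1.3209]
deck screw R score 0.99 moved along,lat mm [ 0.8814 -1.4994]
knob screw score 0.93 moved along,lat mm [ 2.6276 -1.9094]
[ 276  199   65   57 1751]
wing rect (along,lat frame) ((-152.1805877685547, 525.2105712890625), (16.6752986907959, 38.12933349609375), 31.473560333251953)
--- absolute line slopes: board screws then deck screws (d_along/d_lat)
w6 [-183.056   522.1234] [-182.6572  633.7323] angle -0.003573345031187193
w8 [-183.0998  522.2485] [-182.9157  633.7499] angle -0.0016511606670177367
w6 [-135.4285  550.2575] [-135.2024  607.1159] angle -0.003975088142063489
w8 [-140.2483  546.2135] [-134.1478  605.6321] angle -0.10267001581979607
deck cc 0.979 rot -0.009103202 shift px [-1.6573  2.1811]
board cc 0.991 rot -0.0013033572 shift px [0.6007 0.0917]
block cc 0.968 rot -0.016325358 shift px [0.116 0.617]
```

Call:
carry_out:
  deltas:
    - [[0, 0, 0], [1, -1.5, 3], 3.4]
    - [[0, 0, 0], [3, -5, 3], 3.4]
    - [[0, 0, 0], [5, -9, 3], 3.4]
    - [[0, 0, 0], [8, -13, 3], 3.4]
    - [[0, 0, 0], [8, -13, 3], 3.4]
    - [[0, 0, 0], [8, -13, 3], 3.4]
    - [[0, 0, 0], [8, -13, 3], 3.4]

```text
time: 17.3
eef_pos: [0.5671, 0.1225, 0.3053]
orientation: [-3.141, -0.001, 1.778]
wrist_force: [0.5, 0.6, 0.8]
grip_width: 0.399
finger_force: 0.0
```

```bash
python3 snap.py w9
python3 - <<'E'
from h import *; import pickle
b=cv2.imread("pics/w9.png");g=cv2.cvtColor(b,6);c=pickle.load(open("w9.pkl","rb"));f=[.5463,.2075,-1.3621]
# resample into the fixture plane at block-top height z=80: columns y=-32..32 step 8, rows x
P=lambda x,y,z:proj(c,place(f,[[x/1e3,y/1e3,z/1e3]]))[0]
print(P(4,0,80),P(54,0,80),P(54,-28,80),P(54,28,80))
def rect(z,x0,x1,y0,y1,s=4):
    X,Y=np.meshgrid(np.arange(x0,x1,1/s),np.arange(y0,y1,1/s),indexing="ij")
    p=proj(c,place(f,np.c_[X.ravel(),Y.ravel(),0*X.ravel()+z]/1e3)).astype(np.float32).reshape(*X.shape,2)
    return cv2.remap(g,p[...,0],p[...,1],cv2.INTER_CUBIC)
R=rect(80,-12,76,-34,34)
cv2.imwrite("pics/rect.png",R)
print("rows x, cols y=-24..24 step 8")
for x in range(-10,74,2):print(x,[int(R[(x+12)*4-2:(x+12)*4+3,(y+34)*4-4:(y+34)*4+5].mean()) for y in range(-32,33,8)])
E
```

```text
{'time': 17.3, 'eef_pos': array([0.5671, 0.1225, 0.3053]), 'orientation': array([-3.1408, -0.0008,  1.7784]), 'joints': array([ 0.2125,  0.4105, -0.1815,  0.9796,  0.0008,  1.5757]), 'wrist_force': array([0.5224, 0.603 , 0.775 ])}
[308.5889  73.0761] [309.0408 163.3194] [261.386 163.394] [356.7091 163.2448]
rows x, cols y=-24..24 step 8
-10 [146, 81, 81, 75, 75, 73, 81, 82, 146]
-8 [146, 84, 86, 66, 65, 63, 97, 85, 147]
-6 [146, 82, 83, 75, 77, 78, 83, 83, 147]
-4 [146, 81, 82, 81, 82, 82, 83, 83, 147]
-2 [146, 77, 76, 76, 75, 74, 75, 73, 148]
0 [146, 60, 105, 59, 59, 59, 131, 60, 149]
2 [147, 77, 143, 87, 95, 107, 141, 100, 148]
4 [147, 142, 146, 145, 144, 143, 142, 143, 149]
6 [147, 136, 92, 86, 84, 84, 84, 140, 149]
8 [147, 145, 119, 139, 147, 161, 172, 163, 150]
10 [147, 166, 167, 176, 178, 162, 172, 156, 150]
12 [148, 175, 180, 178, 176, 169, 167, 155, 150]
14 [148, 169, 181, 168, 177, 175, 167, 162, 150]
16 [148, 167, 173, 176, 179, 168, 175, 166, 150]
18 [149, 165, 169, 173, 170, 170, 170, 165, 151]
20 [149, 163, 182, 178, 173, 180, 164, 164, 151]
22 [149, 172, 181, 179, 171, 
[... 489 characters left out ...]
 167, 175, 166, 153]
44 [228, 177, 172, 172, 168, 172, 169, 170, 153]
46 [228, 168, 180, 168, 169, 172, 170, 164, 153]
48 [229, 175, 175, 174, 183, 173, 166, 168, 154]
50 [229, 172, 175, 171, 173, 173, 170, 166, 154]
52 [229, 172, 169, 176, 176, 173, 163, 151, 153]
54 [229, 163, 185, 160, 154, 146, 133, 99, 154]
56 [229, 119, 154, 88, 77, 68, 65, 62, 154]
58 [226, 75, 76, 70, 67, 66, 64, 64, 154]
60 [211, 78, 77, 73, 71, 69, 68, 67, 147]
62 [155, 94, 93, 91, 88, 87, 86, 87, 126]
64 [126, 100, 99, 97, 95, 94, 93, 94, 110]
66 [125, 101, 99, 97, 95, 95, 93, 94, 110]
68 [126, 100, 99, 96, 94, 95, 93, 93, 120]
70 [134, 98, 98, 96, 93, 95, 92, 92, 158]
72 [212, 95, 126, 183, 90, 182, 122, 91, 216]
```

```bash
cat > e.py <<'E'
import sys; from h import *; import pickle
n=sys.argv[1]
b=cv2.imread(f"pics/{n}.png");g=cv2.cvtColor(b,6);c=pickle.load(open(n+".pkl","rb"));f=[.5463,.2075,-1.3621]
def rect(z,x0,x1,y0,y1,s=4):
    X,Y=np.meshgrid(np.arange(x0,x1,1/s),np.arange(y0,y1,1/s),indexing="ij")
    p=proj(c,place(f,np.c_[X.ravel(),Y.ravel(),0*X.ravel()+z]/1e3)).astype(np.float32).reshape(*X.shape,2)
    return cv2.GaussianBlur(cv2.remap(g,p[...,0],p[...,1],cv2.INTER_CUBIC),(5,5),0).astype(float)
def edge(name,z,x0,x1,rise,ys,thr):
    e=[]
    for y in ys:
        R=rect(z,x0,x1,y-1,y+1).mean(1); s=(R>thr) if rise else (R<thr)
        k=np.argmax(s); e.append(x0+k/4)
    k=np.polyfit(ys,e,1);print(name,np.array(e),"slope %.4f"%k[0])
ys=np.arange(-26,27,4)
edge("block back",80,44,62,False,ys,120)
edge("fixedjaw top front",80,57,68,True,ys,80)
edge("block front",80,5,16,True,ys,130)
edge("plate/pad front",78,-3,7,True,ys,110)
for y in(-60,-55,-50):pass
G=rect(80,20,48,-36,36)
for x in(22,30,38,46):
    r=rect(80,x-1,x+1,-36,36).mean(0);d=np.abs(np.diff(r));print("side edges at x",x,np.argmax(d[:72])/4-36,np.argmax(d[216:])/4+18)
E
python3 e.py w9
```

```text
block back [55.5  56.25 56.25 56.5  56.   55.25 55.25 55.   55.   54.75 54.5  54.5
 54.25 52.75] slope -0.0521
fixedjaw top front [60.5  60.75 61.   58.75 61.   61.25 61.25 61.25 61.5  61.5  61.5  61.5
 61.5  61.5 ] slope 0.0265
block front [5.   5.   5.   8.25 8.   8.   7.75 7.75 7.5  7.25 7.25 7.   7.   5.  ] slope 0.0152
plate/pad front [ 2.5   2.5   0.25  1.    2.5   2.25  2.25  2.25  2.    2.    0.75 -0.5
  2.    2.5 ] slope -0.0095
side edges at x 22 -27.5 24.25
side edges at x 30 -27.25 24.5
side edges at x 38 -30.25 24.75
side edges at x 46 -27.75 24.75
```

The edge profile shows the block about 2° out of square, because the push through the knob yawed the slack jaw. To mend it I'll:
1. Ease the knob to about 0.75 rad, so the play is gone but the jaw is not firm.
2. Square and press the jaw by the rib.
3. Tighten again.

Call:
carry_out:
  deltas:
    - [[0, 0, -0.12], [-2.5, 4, 0], 3.0]
    - [[0, 0, -0.24], [-5, 8, 0], 3.0]
    - [[0, 0, -0.36], [-8.3, 13, 0], 3.0]
    - [[0, 0, -0.48], [-8.3, 13, -1], 3.0]
    - [[0, 0, -0.6], [-8.3, 13, -2], 3.0]
    - [[0, 0, -0.72], [-8.3, 13, -3], 3.0]
    - [[0, 0, -0.84], [-8.3, 13, -3], 3.0]
    - [[0, 0, -0.96], [-8.3, 13, -3], 3.0]
    - [[0, 0, -1.08], [-8.3, 13, -3], 3.0]
    - [[0, 0, -1.08], [-8.3, 13, -3], 3.0]
    - [[0, 0, -1.08], [-8.3, 13, -3], 3.0]
    - [[0, 0, -1.08], [-8.3, 13, -3], 3.0]

```text
time: 18.35
eef_pos: [0.4833, 0.2536, 0.2756]
orientation: [-3.141, 0.0, 0.705]
wrist_force: [0.2, 0.4, 0.2]
grip_width: 0.352
finger_force: 0.0
```

Call:
carry_out:
  deltas:
    - [[0, 0, 0], [0.07, -0.08, -2.5], 3.0]
    - [[0, 0, 0], [0.07, -0.08, -5.2], 3.0]
    - [[0, 0, 0], [0.07, -0.08, -5.2], 3.0]
    - [[0, 0, 0], [0.07, -0.08, -5.2], 0.8]
    - [[0, 0, 0], [0.07, -0.08, -5.2], 0.8]
    - [[0, 0, 0], [0.07, -0.08, -5.2], 0.8]
    - [[0, 0, 0], [0.07, -0.08, -5.2], 0.8]
    - [[0, 0, 0.11], [0.07, -0.08, -5.2], 0.8]
    - [[0, 0, 0.22], [0.07, -0.08, -5.2], 0.8]
    - [[0, 0, 0.32], [0.07, -0.08, -5.2], 0.8]
    - [[0, 0, 0.32], [0.07, -0.08, -5.2], 0.8]

```text
time: 19.27
eef_pos: [0.4842, 0.2523, 0.2238]
orientation: [-3.14, 0.0, 1.023]
wrist_force: [-4.1, 3.0, -5.5]
grip_width: 0.13
finger_force: 51.3
```

Call:
carry_out:
  deltas:
    - [[0, 0, 0], [0, 0, 0], 3.0]
    - [[0, 0, 0], [0, 0, 0], 3.0]
    - [[0, 0, 0], [0, 0, 2.5], 3.4]
    - [[0, 0, 0], [0, 0, 5.2], 3.4]
    - [[0, 0, 0.12], [2, -1, 5.2], 4.4]
    - [[0, 0, 0.24], [5.6, -2, 5.2], 4.4]
    - [[0, 0, 0.36], [5.6, -2, 5.2], 4.4]
    - [[0, 0, 0.48], [5.6, -2, 5.2], 4.4]
    - [[0, 0, 0.6], [5.6, -2, 5.2], 4.4]
    - [[0, 0, 0.754], [5.6, -2, 5.2], 4.4]
    - [[0, 0, 0.754], [5.6, -2, 5.2], 4.4]
    - [[0, 0, 0.754], [5.6, -2, 5.2], 4.4]

```text
time: 20.27
eef_pos: [0.5419, 0.232, 0.2769]
orientation: [3.138, 0.0, 1.773]
wrist_force: [0.6, -0.5, -1.1]
grip_width: 0.517
finger_force: 0.0
```

```bash
python3 snap.py w10
```

```text
{'time': 20.2667, 'eef_pos': array([0.5419, 0.232 , 0.2769]), 'orientation': array([3.138 , 0.0004, 1.7731]), 'joints': array([ 0.4049,  0.4459, -0.2037,  0.9177, -0.0011,  1.7734]), 'wrist_force': array([ 0.6022, -0.4526, -1.1123])}
```

Call:
carry_out:
  deltas:
    - [[0, 0, 0], [-0.15, 0, -2.5], 4.4]
    - [[0, 0, 0], [-0.15, 0, -5.1], 4.4]
    - [[0, 0, 0], [-0.15, 0, -5.1], 4.4]
    - [[0, 0, 0], [-0.15, 0, -5.1], 2]
    - [[0, 0, 0], [-0.15, 0, -5.1], 2]
    - [[0, 0, 0], [-0.15, 0, -5.1], 2]
    - [[0, 0, 0], [-0.15, 0, -5.1], 2]
    - [[0, 0, 0], [-0.15, 0, -5.1], 2]
  force: 70

```text
time: 20.98
eef_pos: [0.5399, 0.2322, 0.2256]
orientation: [3.139, 0.0, 1.775]
wrist_force: [2.2, -1.6, -1.4]
grip_width: 0.27
finger_force: 70.3
```

Run:
```python
from h import *; from bench import env
o=env.get_obs();print(o["wrist_force"],o["torque"],o["eef_pos"],o["orientation"])
```

```text
[ 2.2491 -1.6371 -1.4111] [-0.2535 -0.041   0.3866] [0.5399 0.2322 0.2256] [3.1395 0.0003 1.7749]
```

Call:
carry_out:
  deltas:
    - [[0, 0, 0], [-0.04, 0.2, 0], 2]
    - [[0, 0, 0], [-0.08, 0.4, 0], 2]
    - [[0, 0, 0], [-0.12, 0.6, 0], 2]
    - [[0, 0, 0], [-0.16, 0.8, 0], 2]
    - [[0, 0, 0], [-0.16, 0.8, 0], 2]

```text
time: 21.4
eef_pos: [0.5391, 0.2352, 0.2259]
orientation: [3.139, 0.017, 1.771]
wrist_force: [6.9, -22.6, 4.4]
grip_width: 0.271
finger_force: 71.3
```

Run:
```python
from h import *; from bench import env
o=env.get_obs();print(o["wrist_force"],o["torque"],o["eef_pos"],o["orientation"])
```

```text
[  6.8785 -22.615    4.375 ] [-3.9102 -0.8274  0.5077] [0.5391 0.2352 0.2259] [3.1389 0.0169 1.7707]
```

Call:
carry_out:
  deltas:
    - [[0, 0, 0], [0.08, -0.4, 0], 2]
    - [[0, 0, 0], [0.16, -0.8, 0], 2]
    - [[0, 0, 0], [0.16, -0.8, 0], 4.4]
    - [[0, 0, 0], [0.16, -0.8, 0], 4.4]
    - [[0, 0, 0], [0.16, -0.8, 2.5], 4.4]
    - [[0, 0, 0], [0.16, -0.8, 5.2], 4.4]
    - [[0, 0, -0.12], [-2.5, 0, 5.2], 3.4]
    - [[0, 0, -0.24], [-5.45, 1.2, 5.2], 3.0]
    - [[0, 0, -0.36], [-5.45, 1.2, 5.2], 3.0]
    - [[0, 0, -0.48], [-5.45, 1.2, 5.2], 3.0]
    - [[0, 0, -0.6], [-5.45, 1.2, 5.2], 3.0]
    - [[0, 0, -0.754], [-5.45, 1.2, 5.2], 3.0]
  force: 50

```text
time: 22.4
eef_pos: [0.4826, 0.2529, 0.2771]
orientation: [3.141, -0.001, 1.045]
wrist_force: [0.1, -0.4, -0.9]
grip_width: 0.353
finger_force: 0.0
```

Call:
carry_out:
  deltas:
    - [[0, 0, 0], [0, 0, 0], 3.0]
    - [[0, 0, 0], [0, 0, 0], 3.0]
    - [[0, 0, 0], [0, 0, 0], 3.0]

```text
time: 22.65
eef_pos: [0.4831, 0.2524, 0.2768]
orientation: [3.142, -0.0, 1.053]
wrist_force: [-0.2, -0.9, 0.3]
grip_width: 0.352
finger_force: 0.0
```

Call:
carry_out:
  deltas:
    - [[0, 0, 0], [0.1, 0, -2.6], 3.0]
    - [[0, 0, 0], [0.1, 0, -5.3], 3.0]
    - [[0, 0, 0], [0.1, 0, -5.3], 3.0]
    - [[0, 0, 0], [0.1, 0, -5.3], 0.8]
    - [[0, 0, 0], [0.1, 0, -5.3], 0.8]
    - [[0, 0, 0], [0.1, 0, -5.3], 0.8]
    - [[0, 0, 0], [0.1, 0, -5.3], 0.8]
    - [[0, 0, 0.035], [0.1, 0, -5.3], 0.8]
    - [[0, 0, 0.035], [0.1, 0, -5.3], 0.8]

```text
time: 23.4
eef_pos: [0.4837, 0.2521, 0.224]
orientation: [-3.141, 0.0, 1.086]
wrist_force: [-3.4, -0.0, -3.4]
grip_width: 0.126
finger_force: 51.4
```

Call:
carry_out:
  deltas:
    - [[0, 0, 0], [0, 0, 0], 3.0]
    - [[0, 0, 0], [0, 0, 0], 3.0]
    - [[0, 0, 0], [0, 0, 2.5], 3.4]
    - [[0, 0, 0], [0, 0, 5.2], 3.4]
    - [[0, 0, 0.12], [2, -1, 5.2], 4.4]
    - [[0, 0, 0.24], [5.66, -2, 5.2], 4.4]
    - [[0, 0, 0.36], [5.66, -2, 5.2], 4.4]
    - [[0, 0, 0.48], [5.66, -2, 5.2], 4.4]
    - [[0, 0, 0.6], [5.66, -2, 5.2], 4.4]
    - [[0, 0, 0.691], [5.66, -2, 5.2], 4.4]
    - [[0, 0, 0.691], [5.66, -2, 5.2], 4.4]
    - [[0, 0, 0.691], [5.66, -2, 5.2], 4.4]

```text
time: 24.4
eef_pos: [0.5415, 0.2322, 0.2764]
orientation: [3.139, -0.0, 1.773]
wrist_force: [1.1, 0.3, 0.6]
grip_width: 0.511
finger_force: 0.0
```

Call:
carry_out:
  deltas:
    - [[0, 0, 0], [-0.1, 0, -2.5], 4.4]
    - [[0, 0, 0], [-0.1, 0, -5.1], 4.4]
    - [[0, 0, 0], [-0.1, 0, -5.1], 4.4]
    - [[0, 0, 0], [-0.1, 0, -5.1], 2]
    - [[0, 0, 0], [-0.1, 0, -5.1], 2]
    - [[0, 0, 0], [-0.1, 0, -5.1], 2]
    - [[0, 0, 0], [-0.1, 0, -5.1], 2]
  force: 70

```text
time: 24.98
eef_pos: [0.54, 0.2323, 0.2255]
orientation: [3.141, -0.0, 1.776]
wrist_force: [-0.3, -0.8, -1.9]
grip_width: 0.271
finger_force: 70.1
```

```bash
cat > st.py <<'E'
from h import *; from bench import env
o=env.get_obs();w=o["wrist_force"];print("axial back",w[:2]@[-.2072,.9783],"lat",w[:2]@[.9783,.2072],w,o["torque"],o["eef_pos"],o["orientation"],o["time"])
E
python3 st.py
```

```text
axial back -0.7456001623780812 lat -0.5096409011231818 [-0.3441 -0.835  -1.9181] [-0.0913  0.2123  0.1649] [0.54   0.2323 0.2255] [ 3.1406 -0.0001  1.7757] 24.9833
```

Torque is lower now. I'll pull back about 6 mm (past the arm's give) so the jaw breaks free and squares up in the grip.

Call:
carry_out:
  deltas:
    - [[0, 0, 0], [-0.04, 0.2, 0], 2]
    - [[0, 0, 0], [-0.08, 0.4, 0], 2]
    - [[0, 0, 0], [-0.12, 0.6, 0], 2]
    - [[0, 0, 0], [-0.12, 0.6, 0], 2]

```text
time: 25.32
eef_pos: [0.5394, 0.2344, 0.2256]
orientation: [3.14, 0.013, 1.773]
wrist_force: [3.8, -17.3, 1.3]
grip_width: 0.271
finger_force: 71.0
```

```bash
python3 st.py
```

```text
axial back -17.755958375615176 lat 0.12002948136614044 [  3.7964 -17.3457   1.274 ] [-2.8138 -0.3833  0.3729] [0.5394 0.2344 0.2256] [3.1401 0.0127 1.773 ] 25.3167
```

Call:
carry_out:
  deltas:
    - [[0, 0, 0], [-0.04, 0.2, 0], 2]
    - [[0, 0, 0], [-0.08, 0.4, 0], 2]
    - [[0, 0, 0], [-0.08, 0.4, 0], 2]

```text
time: 25.57
eef_pos: [0.5391, 0.2358, 0.2256]
orientation: [3.14, 0.02, 1.77]
wrist_force: [5.0, -27.7, 3.9]
grip_width: 0.268
finger_force: 71.4
```

```bash
python3 st.py
```

```text
axial back -28.141801965681896 lat -0.8057669993425041 [  5.0427 -27.698    3.9228] [-4.5991 -0.834   0.291 ] [0.5391 0.2358 0.2256] [3.1398 0.0205 1.7704] 25.5667
```

Call:
carry_out:
  deltas:
    - [[0, 0, 0], [0.1, -0.5, 0], 2]
    - [[0, 0, 0], [0.2, -1.0, 0], 2]
    - [[0, 0, 0], [0.2, -1.0, 0], 4.4]
    - [[0, 0, 0], [0.2, -1.0, 0], 4.4]
    - [[0, 0, 0], [0.2, -1.0, 2.5], 4.4]
    - [[0, 0, 0], [0.2, -1.0, 5.2], 4.4]
    - [[0, 0, -0.12], [-2.5, -0.2, 5.2], 3.4]
    - [[0, 0, -0.24], [-5.45, 1.0, 5.2], 3.0]
    - [[0, 0, -0.36], [-5.45, 1.0, 5.2], 3.0]
    - [[0, 0, -0.48], [-5.45, 1.0, 5.2], 3.0]
    - [[0, 0, -0.6], [-5.45, 1.0, 5.2], 3.0]
    - [[0, 0, -0.67], [-5.45, 1.0, 5.2], 3.0]
  force: 50

```text
time: 26.57
eef_pos: [0.4832, 0.2531, 0.2775]
orientation: [3.14, -0.002, 1.102]
wrist_force: [-0.5, -0.8, -0.4]
grip_width: 0.348
finger_force: 0.0
```

Call:
carry_out:
  deltas:
    - [[0, 0, 0], [0, 0, 0], 3.0]
    - [[0, 0, 0], [0, 0, 0], 3.0]

```text
time: 26.73
eef_pos: [0.4834, 0.2527, 0.2771]
orientation: [3.141, -0.001, 1.108]
wrist_force: [0.2, 0.6, 0.2]
grip_width: 0.348
finger_force: 0.0
```

Call:
carry_out:
  deltas:
    - [[0, 0, 0], [0.05, -0.03, -2.6], 3.0]
    - [[0, 0, 0], [0.05, -0.03, -5.3], 3.0]
    - [[0, 0, 0], [0.05, -0.03, -5.3], 3.0]
    - [[0, 0, 0], [0.05, -0.03, -5.3], 0.8]
    - [[0, 0, 0], [0.05, -0.03, -5.3], 0.8]
    - [[0, 0, 0], [0.05, -0.03, -5.3], 0.8]
    - [[0, 0, 0.05], [0.05, -0.03, -5.3], 0.8]
    - [[0, 0, 0.1], [0.05, -0.03, -5.3], 0.8]
    - [[0, 0, 0.1], [0.05, -0.03, -5.3], 0.8]

```text
time: 27.48
eef_pos: [0.4836, 0.2522, 0.2243]
orientation: [-3.141, -0.001, 1.207]
wrist_force: [-1.6, 1.9, -3.4]
grip_width: 0.131
finger_force: 51.2
```

```bash
python3 st.py
```

```text
axial back 2.233017970304682 lat -1.2081990298991192 [-1.6447  1.9342 -3.4263] [0.2708 0.4531 0.1094] [0.4836 0.2522 0.2243] [-3.141  -0.0012  1.2072] 27.4833
```

Call:
carry_out:
  deltas:
    - [[0, 0, 0], [-0.04, 0.2, 0], 0.8]
    - [[0, 0, 0], [-0.08, 0.4, 0], 0.8]
    - [[0, 0, 0], [-0.08, 0.4, 0], 0.8]

```text
time: 27.73
eef_pos: [0.4832, 0.2546, 0.224]
orientation: [3.138, 0.004, 1.204]
wrist_force: [0.8, -7.1, -0.4]
grip_width: 0.136
finger_force: 51.8
```

```bash
python3 st.py
```

```text
axial back -7.168207107796361 lat -0.6524343865076606 [ 0.847  -7.1478 -0.4259] [-1.3081 -0.0438 -0.0792] [0.4832 0.2546 0.224 ] [3.1379 0.0044 1.2037] 27.7333
```

Call:
carry_out:
  deltas:
    - [[0, 0, 0], [0, 0, 0], 3.0]
    - [[0, 0, 0], [0, 0, 0], 3.0]
    - [[0, 0, 0], [0, 0, 2.5], 3.4]
    - [[0, 0, 0], [0, 0, 5.2], 3.4]
    - [[0, 0, 0.12], [2, -1, 5.2], 4.4]
    - [[0, 0, 0.24], [5.65, -2.1, 5.2], 4.4]
    - [[0, 0, 0.36], [5.65, -2.1, 5.2], 4.4]
    - [[0, 0, 0.48], [5.65, -2.1, 5.2], 4.4]
    - [[0, 0, 0.573], [5.65, -2.1, 5.2], 4.4]
    - [[0, 0, 0.573], [5.65, -2.1, 5.2], 4.4]
    - [[0, 0, 0.573], [5.65, -2.1, 5.2], 4.4]

```text
time: 28.65
eef_pos: [0.5399, 0.2352, 0.2762]
orientation: [3.14, -0.001, 1.776]
wrist_force: [0.5, 0.5, 0.3]
grip_width: 0.515
finger_force: 0.0
```

```bash
python3 st.py
```

```text
axial back 0.4361102733322418 lat 0.5762672915776362 [0.4734 0.546  0.3318] [-0.002  -0.0276  0.0077] [0.5399 0.2352 0.2762] [ 3.1398 -0.0007  1.7763] 28.65
```

Next I'll grip the rib and pull back 5 mm to test freedom.

Call:
carry_out:
  deltas:
    - [[0, 0, 0], [0, 0, -2.5], 4.4]
    - [[0, 0, 0], [0, 0, -5.1], 4.4]
    - [[0, 0, 0], [0, 0, -5.1], 4.4]
    - [[0, 0, 0], [0, 0, -5.1], 2]
    - [[0, 0, 0], [0, 0, -5.1], 2]
    - [[0, 0, 0], [0, 0, -5.1], 2]
    - [[0, 0, 0], [-0.05, 0.25, -5.1], 2]
    - [[0, 0, 0], [-0.1, 0.5, -5.1], 2]
    - [[0, 0, 0], [-0.1, 0.5, -5.1], 2]
  force: 70

```text
time: 29.4
eef_pos: [0.5386, 0.2397, 0.2255]
orientation: [3.141, 0.001, 1.779]
wrist_force: [-1.6, -5.0, 1.9]
grip_width: 0.268
finger_force: 70.4
```

```bash
python3 st.py
```

```text
axial back -4.534670134480768 lat -2.572569061987193 [-1.5772 -4.9693  1.864 ] [-0.9098  0.2532  0.0617] [0.5386 0.2397 0.2255] [3.1406 0.0015 1.7785] 29.4
```

Call:
carry_out:
  deltas:
    - [[0, 0, 0], [0.05, -0.25, 0], 2]
    - [[0, 0, 0], [0.1, -0.5, 0], 2]
    - [[0, 0, 0], [0.14, -0.7, 0], 2]
    - [[0, 0, 0], [0.17, -0.85, 0], 2]
    - [[0, 0, 0], [0.18, -0.9, 0], 2]
    - [[0, 0, 0], [0.18, -0.9, 0], 2]

```text
time: 29.9
eef_pos: [0.5394, 0.2362, 0.2256]
orientation: [3.141, -0.017, 1.783]
wrist_force: [-6.9, 20.3, 1.7]
grip_width: 0.267
finger_force: 70.1
```

```bash
python3 st.py
```

```text
axial back 21.288265283501588 lat -2.5274556823155425 [-6.8835 20.3026  1.6603] [ 3.2165  1.4232 -0.2712] [0.5394 0.2362 0.2256] [ 3.1409 -0.0175  1.7828] 29.9
```

Call:
carry_out:
  deltas:
    - [[0, 0, 0], [0.02, -0.1, 0], 2]
    - [[0, 0, 0], [0.04, -0.2, 0], 2]
    - [[0, 0, 0], [0.04, -0.2, 0], 2]

```text
time: 30.15
eef_pos: [0.5396, 0.2355, 0.2256]
orientation: [3.141, -0.021, 1.784]
wrist_force: [-8.3, 25.8, -0.0]
grip_width: 0.27
finger_force: 70.0
```

```bash
python3 st.py
```

```text
axial back 26.93006308820014 lat -2.732480239673559 [-8.2531 25.7794 -0.0132] [ 3.9866  1.6585 -0.4044] [0.5396 0.2355 0.2256] [ 3.141  -0.0214  1.7838] 30.15
```

Call:
carry_out:
  deltas:
    - [[0, 0, 0], [-0.1, 0.45, 0], 2]
    - [[0, 0, 0], [-0.18, 0.9, 0], 2]
    - [[0, 0, 0], [-0.18, 0.9, 0], 4.4]
    - [[0, 0, 0], [-0.18, 0.9, 0], 4.4]
    - [[0, 0, 0], [-0.18, 0.9, 2.5], 4.4]
    - [[0, 0, 0], [-0.18, 0.9, 5.2], 4.4]
    - [[0, 0, -0.12], [-3, 1.5, 5.2], 3.4]
    - [[0, 0, -0.24], [-5.6, 2.0, 5.2], 3.0]
    - [[0, 0, -0.36], [-5.6, 2.0, 5.2], 3.0]
    - [[0, 0, -0.48], [-5.6, 2.0, 5.2], 3.0]
    - [[0, 0, -0.57], [-5.6, 2.0, 5.2], 3.0]
    - [[0, 0, -0.57], [-5.6, 2.0, 5.2], 3.0]
  force: 50

```text
time: 31.15
eef_pos: [0.4851, 0.2485, 0.2769]
orientation: [3.141, -0.001, 1.207]
wrist_force: [-0.4, 0.9, -0.4]
grip_width: 0.356
finger_force: 0.0
```

```bash
python3 snap.py w11
python3 - <<'E'
from h import *; import pickle
b=cv2.imread("pics/w11.png");c=pickle.load(open("w11.pkl","rb"));A=np.array([[.2072,-.9783],[.9783,.2072]])
def bp(c,u,z):
    d=c["R"].T@np.append((np.array(u)-c["c"])/c["f"],1);o=-c["R"].T@c["t"];return (o+d*(z-o[2])/d[2])[:2]*1e3
# template of deck screw R / board screw R / knob screw from w8, rotated to match the current view
a=cv2.imread("pics/w8.png");ca=pickle.load(open("w8.pkl","rb"))
# rectify both at deck height into fixture frame, 4 px/mm, then match
f=[.5463,.2075,-1.3621]
def rect(im,c,z,x0,x1,y0,y1,s=4):
    X,Y=np.meshgrid(np.arange(x0,x1,1/s),np.arange(y0,y1,1/s),indexing="ij")
    p=proj(c,place(f,np.c_[X.ravel(),Y.ravel(),0*X.ravel()+z]/1e3)).astype(np.float32).reshape(*X.shape,2)
    return cv2.remap(im,p[...,0],p[...,1],cv2.INTER_CUBIC)
O=A@(np.array(f[:2])*1e3)
def m(n,u,z,h=4,s=8):
    p=A@bp(ca,np.array(u)/1.7+[90,60]-.2,z)-O
    T=rect(a,ca,z,p[0]-h,p[0]+h,p[1]-h,p[1]+h);S=rect(b,c,z,p[0]-s,p[0]+s,p[1]-s,p[1]+s)
    r=cv2.matchTemplate(S,T,5);_,v,_,l=cv2.minMaxLoc(r);print(n,"%.2f"%v,"moved along,lat",l[1]/4-(s-h),l[0]/4-(s-h))
m("board L",(362,151),.015);m("board R",(638,151),.015);m("deck L",(435,291),.044);m("deck R",(583,290),.044);m("knob",(371,298),.082)
E
```

```text
{'time': 31.15, 'eef_pos': array([0.4851, 0.2485, 0.2769]), 'orientation': array([ 3.1408, -0.0013,  1.2067]), 'joints': array([ 0.4735,  0.3782, -0.3165,  0.8745,  0.0003,  2.4084]), 'wrist_force': array([-0.3924,  0.9421, -0.3588])}
board L 0.99 moved along,lat -1.25 -2.75
board R 0.99 moved along,lat -1.25 -2.5
deck L 0.52 moved along,lat -4.0 3.75
deck R 0.19 moved along,lat 4.0 3.75
knob 0.14 moved along,lat 1.0 2.75
```

Call:
carry_out:
  deltas:
    - [[0, 0, 0], [-0.16, 0.45, -2.6], 3.0]
    - [[0, 0, 0], [-0.16, 0.45, -5.3], 3.0]
    - [[0, 0, 0], [-0.16, 0.45, -5.3], 3.0]
    - [[0, 0, 0], [-0.16, 0.45, -5.3], 0.8]
    - [[0, 0, 0], [-0.16, 0.45, -5.3], 0.8]
    - [[0, 0, 0], [-0.16, 0.45, -5.3], 0.8]
    - [[0, 0, 0.1], [-0.16, 0.45, -5.3], 0.8]
    - [[0, 0, 0.2], [-0.16, 0.45, -5.3], 0.8]
    - [[0, 0, 0.2], [-0.16, 0.45, -5.3], 0.8]

```text
time: 31.95
eef_pos: [0.4829, 0.2529, 0.2241]
orientation: [-3.141, 0.001, 1.41]
wrist_force: [-1.3, -1.5, -5.2]
grip_width: 0.135
finger_force: 51.5
```

```bash
python3 st.py
```

```text
axial back -1.2397902419343665 lat -1.5499589801886384 [-1.2594 -1.534  -5.2274] [-0.3038  0.4304 -0.0234] [0.4829 0.2529 0.2241] [-3.1414  0.001   1.4104] 31.95
```

Call:
carry_out:
  deltas:
    - [[0, 0, 0], [-0.04, 0.2, 0], 0.8]
    - [[0, 0, 0], [-0.08, 0.4, 0], 0.8]
    - [[0, 0, 0], [-0.12, 0.6, 0], 0.8]
    - [[0, 0, 0], [-0.12, 0.6, 0], 0.8]

```text
time: 32.28
eef_pos: [0.4817, 0.2594, 0.2238]
orientation: [3.141, 0.001, 1.408]
wrist_force: [-1.4, -2.9, -2.1]
grip_width: 0.135
finger_force: 51.9
```

```bash
python3 st.py
```

```text
axial back -2.5713683614059253 lat -1.9642647570135263 [-1.3888 -2.9226 -2.0594] [-0.6989  0.4592 -0.1786] [0.4817 0.2594 0.2238] [3.1414 0.0007 1.4081] 32.2833
```

Call:
carry_out:
  deltas:
    - [[0, 0, -0.08], [0, 0, 0], 0.8]
    - [[0, 0, -0.08], [0, 0, 0], 0.8]
    - [[0, 0, -0.08], [0, 0, 0], 3.0]
    - [[0, 0, -0.08], [0, 0, 0], 3.0]
    - [[0, 0, -0.08], [0, 0, 2.5], 3.4]
    - [[0, 0, -0.08], [0, 0, 5.2], 3.4]
    - [[0, 0, 0.04], [2.5, -1, 5.2], 4.4]
    - [[0, 0, 0.16], [5.55, -2.1, 5.2], 4.4]
    - [[0, 0, 0.28], [5.55, -2.1, 5.2], 4.4]
    - [[0, 0, 0.369], [5.55, -2.1, 5.2], 4.4]
    - [[0, 0, 0.369], [5.55, -2.1, 5.2], 4.4]
    - [[0, 0, 0.369], [5.55, -2.1, 5.2], 4.4]

```text
time: 33.28
eef_pos: [0.5382, 0.2386, 0.2762]
orientation: [3.139, -0.001, 1.776]
wrist_force: [-0.0, -0.4, -0.2]
grip_width: 0.52
finger_force: 0.0
```

Call:
carry_out:
  deltas:
    - [[0, 0, 0], [0, 0, -2.5], 4.4]
    - [[0, 0, 0], [0, 0, -5.1], 4.4]
    - [[0, 0, 0], [0, 0, -5.1], 4.4]
    - [[0, 0, 0], [0, 0, -5.1], 2]
    - [[0, 0, 0], [0, 0, -5.1], 2]
    - [[0, 0, 0], [0, 0, -5.1], 2]
    - [[0, 0, 0], [0, 0, -5.1], 2]
  force: 70

```text
time: 33.87
eef_pos: [0.5382, 0.2387, 0.2257]
orientation: [3.139, -0.0, 1.778]
wrist_force: [1.6, 0.5, -4.5]
grip_width: 0.27
finger_force: 70.1
```

```bash
python3 st.py
```

```text
axial back 0.2093641472030176 lat 1.6380570705348603 [ 1.5591  0.5442 -4.4971] [ 0.1632 -0.4995  0.0336] [0.5382 0.2387 0.2257] [ 3.1388 -0.0005  1.7776] 33.8667
```

Call:
carry_out:
  deltas:
    - [[0, 0, 0], [0.04, -0.2, 0], 2]
    - [[0, 0, 0], [0.08, -0.4, 0], 2]
    - [[0, 0, 0], [0.12, -0.6, 0], 2]
    - [[0, 0, 0], [0.12, -0.6, 0], 2]

```text
time: 34.2
eef_pos: [0.5393, 0.2328, 0.2256]
orientation: [3.139, -0.002, 1.778]
wrist_force: [2.9, 4.6, -0.9]
grip_width: 0.267
finger_force: 70.6
```

Call:
carry_out:
  deltas:
    - [[0, 0, 0], [0.04, -0.2, 0], 2]
    - [[0, 0, 0], [0.04, -0.2, 0], 2]

```text
time: 34.37
eef_pos: [0.5397, 0.231, 0.2256]
orientation: [3.139, -0.002, 1.778]
wrist_force: [2.3, 4.6, -1.0]
grip_width: 0.269
finger_force: 70.7
```

```bash
python3 st.py
```

```text
axial back 4.041916011463678 lat 3.211708439524891 [ 2.3045  4.6197 -1.0266] [ 1.0807 -0.3743 -0.0382] [0.5397 0.231  0.2256] [ 3.1388 -0.0024  1.778 ] 34.3667
```

Call:
carry_out:
  deltas:
    - [[0, 0, 0], [0.07, -0.15, 0], 2]
    - [[0, 0, 0], [0.07, -0.15, 0], 2]

```text
time: 34.53
eef_pos: [0.5402, 0.2294, 0.2256]
orientation: [3.14, -0.002, 1.778]
wrist_force: [1.0, 4.9, 0.1]
grip_width: 0.267
finger_force: 71.0
```

Call:
carry_out:
  deltas:
    - [[0, 0, 0], [0.03, -0.15, 0], 2]
    - [[0, 0, 0], [0.03, -0.15, 0], 2]

```text
time: 34.7
eef_pos: [0.5405, 0.228, 0.2256]
orientation: [3.139, -0.002, 1.778]
wrist_force: [1.2, 5.0, -0.2]
grip_width: 0.272
finger_force: 70.9
```

Call:
carry_out:
  deltas:
    - [[0, 0, 0], [0.03, -0.15, 0], 2]
    - [[0, 0, 0], [0.03, -0.15, 0], 2]

```text
time: 34.87
eef_pos: [0.5407, 0.227, 0.2256]
orientation: [3.139, -0.004, 1.778]
wrist_force: [1.4, 7.3, 0.3]
grip_width: 0.272
finger_force: 70.8
```

Call:
carry_out:
  deltas:
    - [[0, 0, 0], [0.03, -0.15, 0], 2]
    - [[0, 0, 0], [0.06, -0.3, 0], 2]
    - [[0, 0, 0], [0.06, -0.3, 0], 2]

```text
time: 35.12
eef_pos: [0.541, 0.2258, 0.2256]
orientation: [3.139, -0.01, 1.78]
wrist_force: [-1.4, 14.5, -2.0]
grip_width: 0.272
finger_force: 70.6
```

Call:
carry_out:
  deltas:
    - [[0, 0, 0], [0.02, -0.1, 0], 2]
    - [[0, 0, 0], [0.02, -0.1, 0], 2]

```text
time: 35.28
eef_pos: [0.5411, 0.2255, 0.2256]
orientation: [3.139, -0.012, 1.78]
wrist_force: [-1.3, 17.4, -1.8]
grip_width: 0.267
finger_force: 70.5
```

```bash
python3 st.py
```

```text
axial back 17.242366817649227 lat 2.3351693199785855 [-1.2881 17.352  -1.8262] [ 2.9971  0.2662 -0.3074] [0.5411 0.2255 0.2256] [ 3.1394 -0.0115  1.7801] 35.2833
```

Call:
carry_out:
  deltas:
    - [[0, 0, 0], [-0.05, 0.2, 0], 2]
    - [[0, 0, 0], [-0.05, 0.3, 0], 4.4]
    - [[0, 0, 0], [-0.05, 0.3, 0], 4.4]
    - [[0, 0, 0], [-0.05, 0.3, 2.5], 4.4]
    - [[0, 0, 0], [-0.05, 0.3, 5.2], 4.4]
    - [[0, 0, -0.12], [-3, 1.5, 5.2], 3.4]
    - [[0, 0, -0.24], [-5.6, 2.4, 5.2], 3.0]
    - [[0, 0, -0.36], [-5.6, 2.4, 5.2], 3.0]
    - [[0, 0, -0.447], [-5.6, 2.4, 5.2], 3.0]
    - [[0, 0, -0.447], [-5.6, 2.4, 5.2], 3.0]
    - [[0, 0, -0.447], [-5.6, 2.4, 5.2], 3.0]
  force: 50

```text
time: 36.2
eef_pos: [0.4848, 0.2451, 0.2766]
orientation: [-3.142, 0.002, 1.332]
wrist_force: [0.4, -0.1, 0.3]
grip_width: 0.351
finger_force: 0.0
```

```bash
python3 st.py; python3 snap.py w12
python3 - <<'E'
from h import *; import pickle
c=pickle.load(open("w12.pkl","rb"));b=cv2.imread("pics/w12.png")
def bp(c,u,z):
    d=c["R"].T@np.append((np.array(u)-c["c"])/c["f"],1);o=-c["R"].T@c["t"];return (o+d*(z-o[2])/d[2])[:2]
hsv=cv2.cvtColor(b,cv2.COLOR_BGR2HSV);m=cv2.inRange(hsv,(5,170,70),(20,255,255));m[:120]=0
m=cv2.morphologyEx(m,cv2.MORPH_OPEN,np.ones((3,3)))
k=max(cv2.findContours(m,0,1)[0],key=cv2.contourArea);P=np.array([bp(c,x,.082) for x in k[:,0]],np.float32)*1e3
print(cv2.boundingRect(k),cv2.minAreaRect(P))
E
```

```text
axial back -0.1565377897895786 lat 0.415424501101935 [ 0.4388 -0.0671  0.2942] [-0.0202 -0.0281 -0.014 ] [0.4848 0.2451 0.2766] [-3.1415  0.0016  1.3324] 36.2
{'time': 36.2, 'eef_pos': array([0.4848, 0.2451, 0.2766]), 'orientation': array([-3.1415,  0.0016,  1.3324]), 'joints': array([ 0.4684,  0.3768, -0.3198,  0.8753, -0.0011,  2.2775]), 'wrist_force': array([ 0.4388, -0.0671,  0.2942])}
(297, 173, 21, 43) ((486.7715759277344, 268.03265380859375), (22.24656867980957, 10.223250389099121), 76.50076293945312)
```

Call:
carry_out:
  deltas:
    - [[0, 0, 0], [0, 0.29, -2.6], 3.0]
    - [[0, 0, 0], [0, 0.29, -5.3], 3.0]
    - [[0, 0, 0], [0, 0.29, -5.3], 3.0]
    - [[0, 0, 0], [0, 0.29, -5.3], 0.8]
    - [[0, 0, 0], [0, 0.29, -5.3], 0.8]
    - [[0, 0, 0], [0, 0.29, -5.3], 0.8]
    - [[0, 0, 0], [0, 0.29, -5.3], 0.8]
    - [[0, 0, 0], [0.04, 0.09, -5.3], 0.8]
    - [[0, 0, 0], [0.04, 0.09, -5.3], 0.8]

```text
time: 37.0
eef_pos: [0.4841, 0.2474, 0.2239]
orientation: [-3.137, -0.002, 1.332]
wrist_force: [-6.5, 4.4, -1.9]
grip_width: 0.134
finger_force: 51.5
```

```bash
python3 st.py
```

```text
axial back 5.664623330793791 lat -5.457167668137774 [-6.5124  4.411  -1.9433] [0.8443 1.3784 0.1813] [0.4841 0.2474 0.2239] [-3.1371 -0.0024  1.3323] 37.0
```

Call:
carry_out:
  deltas:
    - [[0, 0, 0], [0.03, -0.15, 0], 0.8]
    - [[0, 0, 0], [0.05, -0.25, 0], 0.8]
    - [[0, 0, 0], [0.05, -0.25, 0], 0.8]

```text
time: 37.25
eef_pos: [0.4844, 0.2459, 0.2241]
orientation: [-3.135, -0.006, 1.333]
wrist_force: [-8.6, 8.6, -2.3]
grip_width: 0.134
finger_force: 51.6
```

```bash
python3 st.py
```

```text
axial back 10.19674396502734 lat -6.619140394742557 [-8.5882  8.604  -2.297 ] [1.6013 1.7959 0.2489] [0.4844 0.2459 0.2241] [-3.1354 -0.0055  1.3333] 37.25
```

Call:
carry_out:
  deltas:
    - [[0, 0, 0], [0.02, -0.12, 0], 0.8]
    - [[0, 0, -0.1], [0.02, -0.12, 0], 0.8]
    - [[0, 0, -0.2], [0.02, -0.12, 0], 0.8]
    - [[0, 0, -0.3], [0.02, -0.12, 0], 0.8]
    - [[0, 0, -0.3], [0.02, -0.12, 0], 0.8]

```text
time: 37.67
eef_pos: [0.483, 0.2456, 0.2242]
orientation: [-3.129, -0.004, 1.031]
wrist_force: [-13.0, 11.5, 1.8]
grip_width: 0.132
finger_force: 52.2
```

```bash
python3 st.py
```

```text
axial back 13.973734529504094 lat -10.373205204207498 [-13.0434  11.5211   1.772 ] [2.3966 2.8524 0.0882] [0.483  0.2456 0.2242] [-3.1289 -0.004   1.0314] 37.6667
```

Axial force is 14 N. I'll finish turning to about 1.06 rad.

Call:
carry_out:
  deltas:
    - [[0, 0, -0.1], [-0.1, 0, 0], 0.8]
    - [[0, 0, -0.2], [-0.1, 0, 0], 0.8]
    - [[0, 0, -0.3], [-0.1, 0, 0], 0.8]
    - [[0, 0, -0.31], [-0.1, 0, 0], 0.8]
    - [[0, 0, -0.31], [-0.1, 0, 0], 0.8]

```text
time: 38.08
eef_pos: [0.4816, 0.2466, 0.2244]
orientation: [-3.125, -0.001, 0.726]
wrist_force: [-15.1, 15.9, 2.9]
grip_width: 0.131
finger_force: 52.4
```

```bash
python3 st.py
```

```text
axial back 18.661395477749938 lat -11.452471409315521 [-15.0706  15.8834   2.9035] [3.0351 3.2632 0.2775] [0.4816 0.2466 0.2244] [-3.1251 -0.0008  0.7257] 38.0833
```

Call:
carry_out:
  deltas:
    - [[0, 0, 0], [-0.2, 0.3, 0], 0.8]
    - [[0, 0, 0], [-0.4, 0.55, 0], 0.8]
    - [[0, 0, 0], [-0.4, 0.55, 0], 3.0]
    - [[0, 0, 0], [-0.4, 0.55, 0], 3.0]
    - [[0, 0, 0], [-0.4, 0.55, 2.5], 3.4]
    - [[0, 0, 0], [-0.4, 0.55, 6], 3.4]
    - [[0, 0, 0.12], [2, -2, 8], 3.4]
    - [[0, 0, 0.24], [5, -6, 8], 3.4]
    - [[0, 0, 0.36], [7, -10, 8], 3.4]
    - [[0, 0, 0.48], [8.4, -12.5, 8], 3.4]
    - [[0, 0, 0.6], [8.4, -12.5, 8], 3.4]
    - [[0, 0, 0.72], [8.4, -12.5, 8], 3.4]

```text
time: 39.08
eef_pos: [0.572, 0.1147, 0.3049]
orientation: [3.136, -0.0, 1.439]
wrist_force: [-0.1, 0.0, 0.4]
grip_width: 0.4
finger_force: 0.0
```

Call:
carry_out:
  deltas:
    - [[0, 0, 0.12], [0, 0, 0], 3.4]
    - [[0, 0, 0.24], [0, 0, 0], 3.4]
    - [[0, 0, 0.34], [0, 0, 0], 3.4]
    - [[0, 0, 0.34], [0, 0, 0], 3.4]
    - [[0, 0, 0.34], [0, 0, 0], 3.4]
    - [[0, 0, 0.34], [0, 0, 0], 3.4]

```text
time: 39.58
eef_pos: [0.5697, 0.1177, 0.3042]
orientation: [3.14, 0.0, 1.776]
wrist_force: [-0.5, 0.6, 0.1]
grip_width: 0.397
finger_force: 0.0
```

```bash
python3 snap.py w13; python3 e.py w13; echo; python3 e.py w9
python3 - <<'E'
from h import *; import pickle
f=[.5463,.2075,-1.3621]
for n in("w9","w13"):
    g=cv2.imread(f"pics/{n}.png",0);c=pickle.load(open(n+".pkl","rb"))
    print(n)
    for x in range(-8,14):print(x,[int(g[int(round(v)),int(round(u))]) for u,v in proj(c,place(f,np.array([[x,y,80] for y in range(-24,25,6)])/1e3))],end=" " if x%2 else "\n")
E
```

```text
{'time': 39.5833, 'eef_pos': array([0.5697, 0.1177, 0.3042]), 'orientation': array([3.1397, 0.0004, 1.776 ]), 'joints': array([ 0.2039,  0.4129, -0.1808,  0.9752, -0.0004,  1.5694]), 'wrist_force': array([-0.5175,  0.5581,  0.0657])}
block back [56.   56.25 56.25 56.   55.75 55.75 55.75 55.5  55.75 55.5  55.25 55.25
 55.   52.75] slope -0.0394
fixedjaw top front [60.5  60.75 60.5  60.5  60.5  61.   61.25 61.25 61.25 61.5  61.5  61.5
 61.5  61.5 ] slope 0.0236
block front [5. 5. 5. 5. 5. 5. 5. 5. 5. 5. 5. 5. 5. 5.] slope 0.0000
plate/pad front [3.   2.75 0.   2.   2.75 2.75 2.75 2.75 2.75 2.75 0.5  0.5  3.   4.  ] slope 0.0054
side edges at x 22 -28.0 24.0
side edges at x 30 -27.75 23.75
side edges at x 38 -27.25 24.25
side edges at x 46 -28.25 24.0

block back [55.5  56.25 56.25 56.5  56.   55.25 55.25 55.   55.   54.75 54.5  54.5
 54.25 52.75] slope -0.0521
fixedjaw top front [60.5  60.75 61.   58.75 61.   61.25 61.25 61.25 61.5  61.5  61.5  61.5
 61.5  61.5 ] slope 0.0265
block front [5.   5.   5.   8.25 8.   8.   7.75 7.75 7.5  7.25 7.25 7.   7.   5.  ] slope 0.0152
plate/pad fron
[... 1470 characters left out ...]
 77, 78, 78, 78]
-1 [66, 67, 66, 67, 67, 67, 66, 67, 68] 0 [57, 92, 58, 58, 59, 60, 58, 77, 60]
1 [57, 132, 58, 58, 57, 58, 61, 103, 62] 2 [62, 136, 65, 61, 61, 62, 72, 124, 65]
3 [103, 136, 113, 110, 109, 109, 118, 132, 74] 4 [143, 149, 148, 148, 147, 147, 147, 148, 105]
5 [142, 142, 142, 142, 142, 143, 143, 142, 141] 6 [121, 117, 116, 115, 116, 116, 116, 116, 142]
7 [109, 66, 68, 69, 72, 73, 77, 85, 149] 8 [124, 88, 100, 113, 122, 127, 133, 147, 155]
9 [153, 158, 161, 155, 166, 165, 167, 171, 164] 10 [167, 180, 178, 169, 178, 167, 169, 173, 163]
11 [168, 182, 176, 171, 179, 167, 165, 167, 156] 12 [174, 178, 175, 171, 177, 169, 168, 167, 154]
13 [177, 173, 173, 173, 176, 176, 173, 167, 158]
```

```bash
cat > q.py <<'E'
from h import *; import pickle
f=[.5463,.2075,-1.3621]
def run(n,z=80):
    g=cv2.GaussianBlur(cv2.imread(f"pics/{n}.png",0),(3,3),0).astype(np.float32);c=pickle.load(open(n+".pkl","rb"))
    def prof(P):
        p=proj(c,place(f,np.array(P)/1e3)).astype(np.float32);return cv2.remap(g,p[None,:,0],p[None,:,1],cv2.INTER_LINEAR)[0]
    def line(name,ts,lo,hi,mk):
        s=np.arange(lo,hi,.1);e=[]
        for t in ts:
            r=prof([mk(v,t) for v in s]);d=np.abs(np.gradient(r));k=np.argmax(d);w=slice(max(k-8,0),k+9);e.append((d[w]*s[w]).sum()/d[w].sum())
        e=np.array(e);A=np.polyfit(ts,e,1);r=np.abs(e-np.polyval(A,ts));o=r<=np.percentile(r,75);A=np.polyfit(ts[o],e[o],1)
        print(n,name,"slope %.4f at0 %.2f"%tuple(A),"resid %.2f"%r[o].max())
    ys=np.arange(-20,21,2.)
    line("back",ys,52.5,59,lambda v,t:[v,t,z]);line("front",ys,7,10,lambda v,t:[v,t,z])
    xs=np.arange(15,49,2.);line("side+",xs,20,28,lambda v,t:[t,v,z]);line("side-",xs,-31,-25,lambda v,t:[t,v,z])
    line("plate fwd",np.arange(-14,15,2.),1,4.5,lambda v,t:[v,t,z]);line("fixed top",ys,58.5,64,lambda v,t:[v,t,z])
for n in("w9","w13"):run(n)
E
python3 q.py
```

```text
w9 back slope -0.0380 at0 55.13 resid 0.21
w9 front slope -0.0142 at0 7.56 resid 0.10
w9 side+ slope 0.0410 at0 23.22 resid 0.27
w9 side- slope -0.0098 at0 -26.92 resid 0.58
w9 plate fwd slope -0.0120 at0 2.14 resid 0.35
w9 fixed top slope 0.0018 at0 61.29 resid 0.14
w13 back slope -0.0242 at0 55.62 resid 0.18
w13 front slope -0.0127 at0 7.91 resid 0.08
w13 side+ slope 0.0057 at0 24.01 resid 0.20
w13 side- slope -0.0259 at0 -26.56 resid 0.75
w13 plate fwd slope 0.0055 at0 2.68 resid 0.06
w13 fixed top slope -0.0030 at0 61.12 resid 0.25
```

Run:
```python
from h import *; import pickle
def prof(n,f,z,x0,x1,ys):
    g=cv2.imread(f"pics/{n}.png",0).astype(np.float32);c=pickle.load(open(n+".pkl","rb"));s=np.arange(x0,x1,.5);R=0
    for y in ys:
        p=proj(c,place(f,np.array([[v,y,z] for v in s])/1e3)).astype(np.float32);R=R+cv2.remap(g,p[None,:,0],p[None,:,1],1)[0]
    return list(zip(s.round(1).tolist(),(R/len(ys)).astype(int).tolist()))
# w3: jaw free on table; jaw pose from the grasp: TCP lateral exact, yaw 1.685-pi
j=[.5025,.4449,-1.4566]
ys=[-22,-20,-18,18,20,22] ; ym=[-8,-6,-4,0,4,6,8]
for n in("w1","w3"):
    print(n,"z60 plate",prof(n,j,60,24,42,ym));print(n,"z56 pad",prof(n,j,56,32,52,ym))
F=[.5463,.2075,-1.3621]
print("w13 z80",prof("w13",F,80,-10,10,ym));print("w13 z76",prof("w13",F,76,-6,14,ym))
```

```text
w1 z60 plate [(24.0, 83), (24.5, 83), (25.0, 82), (25.5, 81), (26.0, 80), (26.5, 78), (27.0, 76), (27.5, 75), (28.0, 75), (28.5, 77), (29.0, 80), (29.5, 82), (30.0, 84), (30.5, 86), (31.0, 87), (31.5, 89), (32.0, 91), (32.5, 92), (33.0, 94), (33.5, 99), (34.0, 103), (34.5, 108), (35.0, 112), (35.5, 116), (36.0, 124), (36.5, 137), (37.0, 155), (37.5, 172), (38.0, 183), (38.5, 191), (39.0, 189), (39.5, 183), (40.0, 169), (40.5, 146), (41.0, 125), (41.5, 115)]
w1 z56 pad [(32.0, 85), (32.5, 86), (33.0, 88), (33.5, 90), (34.0, 91), (34.5, 93), (35.0, 96), (35.5, 101), (36.0, 106), (36.5, 110), (37.0, 114), (37.5, 119), (38.0, 128), (38.5, 144), (39.0, 161), (39.5, 177), (40.0, 186), (40.5, 191), (41.0, 189), (41.5, 179), (42.0, 164), (42.5, 139), (43.0, 123), (43.5, 114), (44.0, 122), (44.5, 132), (45.0, 139), (45.5, 142), (46.0, 143), (46.5, 143), (47.0, 143), (47.5, 143), (48.0, 143), (48.5, 142), (49.0, 142), (49.5, 142), (50.0, 142), (50.5, 142), (51.0, 142), (51.5, 142)]
w3 z60 plate [(24.0, 94), (24.5, 94), (25.0, 94), (25.5, 93), (26.0, 92), (26.5, 89), (27.0, 86), (27.5, 83), (28
[... 1143 characters left out ...]
), (1.0, 58), (1.5, 59), (2.0, 65), (2.5, 85), (3.0, 115), (3.5, 139), (4.0, 147), (4.5, 145), (5.0, 140), (5.5, 130), (6.0, 111), (6.5, 86), (7.0, 73), (7.5, 89), (8.0, 124), (8.5, 150), (9.0, 162), (9.5, 167)]
w13 z76 [(-6.0, 80), (-5.5, 81), (-5.0, 81), (-4.5, 81), (-4.0, 81), (-3.5, 80), (-3.0, 78), (-2.5, 75), (-2.0, 71), (-1.5, 65), (-1.0, 60), (-0.5, 58), (0.0, 57), (0.5, 57), (1.0, 58), (1.5, 62), (2.0, 78), (2.5, 109), (3.0, 136), (3.5, 146), (4.0, 146), (4.5, 142), (5.0, 134), (5.5, 118), (6.0, 94), (6.5, 75), (7.0, 81), (7.5, 110), (8.0, 139), (8.5, 157), (9.0, 165), (9.5, 169), (10.0, 171), (10.5, 172), (11.0, 173), (11.5, 173), (12.0, 174), (12.5, 174), (13.0, 175), (13.5, 175)]
```

```bash
python3 -c "
from bench import env; print(env.finish_job())"
```

```text
the job is handed in; nothing more can be done
None
```

I handed the job in at about 40 s with the jaw on the rail, the pad pressed in about 1.5 mm (roughly 9 N) and the knob tightened to about 1.05 rad; the block stands within about 1° of square. The first tightening left the block about 2° out of square, so I loosened the knob, squared the jaw by the rib and tightened it again with the push on.

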